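# Draw the loop-topped glaze trial out of its saggar with the draw hook

## Robot

A 6-joint arm with a two-finger parallel gripper is mounted at the origin on the work surface. World frame = base frame: x ahead of the robot, y to its left, z up, the work surface at z = 0. Lengths are in mm, angles in rad, forces in N, time in s.
With the tool pointing down it reaches from about 275 to 725 mm from the base axis. Payload 5.6 kg.
Tool frame: the origin (TCP) lies on the centre line of the jaws, within the pads' length; the fingertips stand 8 mm ahead of it and the grasp point (between the pads) lies 11 mm behind it; z points along the fingers, y is the direction in which the jaws open and shut (so a half turn about z gives the same grasp; the last joint's range is limited). The gripper opens to 85 mm and grips with 20 to 120 N. Pads are 22 mm wide; open, the fingers measure 114 mm over their backs; the gripper's body (76 mm by 85 mm) begins 54 mm behind the grasp point. The pads swing forward as they close: fully open they stand 13 mm farther back than shut.
Start: joints at [-0.962, 0.255, 0.108, 0, -1.424, -0.285], TCP at [175.014, -521.405, 239.283] pointing down, gripper open.
Joint ranges: [-2.95, 2.95], [-1.21, 1.97], [-1.09, 1.5], [-2.87, 1.71], [-2.94, -0.07], [-3.05, 3.05]. Speed limits (rad/s): [2.57, 2.57, 3.14, 3.14, 3.14, 3.14].

## Interface

Orientations are given as [roll, pitch, yaw] about the fixed x, y, z axes, in that order (R = Rz(yaw) Ry(pitch) Rx(roll)).
In Python, from cell import env gives the robot as it stands. The module is installed in compiled form; this text tells all that it offers.
- The arm moves only by the tool servo_tool, never from a script. Its argument "motion" is a list of rows, each a list of 7 numbers: the closure, from 0 (fully open) to 1 (shut), then the shift along the tool's x, y, z in m, then the turn, a rotation vector about the tool's x, y, z in rad. In form: [[jaw, dx, dy, dz, rx, ry, rz], ...]. A call has 1 to 12 rows; each row is the pose to reach, as a shift and turn from the pose measured when the call began, along the tool's axes at that moment; what a row does not reach only later rows make up. A row lasts 1/12 s, in which the tool goes at most 41.7 mm and 7.16 degrees, less where a joint would pass 70% of its speed; a pose out of reach is approached as far as the arm can. A call with a gripper value outside its range is refused whole. The fingers move at their own pace and stop on an object; "force" is the grip in N (left out, the last holds). Time passes only in rows, so rows that repeat a pose let the fingers close. It gives the time, the measured TCP pose, the force and the opening at its end, in the units of the state.
- env.get_state(): the state, without advancing time (a new reading comes with each control period).
- env.get_image(name): name is "side" or "top" or "wrist"; returns (picture, depth): 480x640x3 uint8, red, green, blue; 480x640 float32, mm along the optical axis (not along the pixel's ray), 0 where there is no reading.
- env.camera_params(name): a dict with "K" (3x3 intrinsics, pixels), "extrinsics" (4x4, takes a point from world to camera coordinates). Camera axes: x right, y down, z forward; pixel columns grow to the right and rows downward; lengths in mm; the calibration is good to about 2 mm. A picture is of the moment at which its call begins: read the wrist's pose just before it. camera_params takes no time and is no camera call; for the wrist camera it gives the pose at the moment of the call.
- env.finish_job(): hands the job in, once; it reports no verdict.
Trained networks look in the newest picture that a camera, given by its name, has taken for a name from the list of things; names that differ only in an ending like _2 or _b are one class to them, and where a whole thing is asked for, a point or a joint stands for the part that bears it (a point fixed in the world has none). Each returns a list of dicts, best first, with "conf" (0 to 1); they miss things now and then, are a little off and sometimes report something else, mostly with a low value. They report only what shows in the picture. A call takes as long as a camera call. They do not tell look-alikes from the thing itself.
- env.spot_in(camera, label): "xy" ([column, row] in pixels, amid what is visible of it).
- env.landmark_of(camera, label): "xy" ([column, row] in pixels: a listed point, or the origin of a listed thing).
The state is a dict: "time": time; "joint_pos": joint angles; "joint_velocities": joint speeds; "tau": joint torques, N m; "tool_pos": TCP position; "orientation": TCP orientation; "ft_force": force on the tool from outside, world axes, zero at the start; "torque": the same for the moment, N m; "width": finger opening in mm.
Only numpy, scipy, OpenCV 4.12 (cv2) and the standard library are available. Lean on these libraries where they do the work, as an engineer would, in place of code of your own. Each camera call takes 0.05 s, during which the arm holds its last target.

## Task

Take the draw hook from its wooden stand, hook the looped clay glaze trial by its arch and draw it up out of the deep saggar (the other saggar holds only a solid cone). Stand the trial upright near the middle of the square tile without dropping it or touching it with the fingers, then unhook and hang the draw hook back on its stand.

Things in the scene. Friction and masses are not known exactly. Their poses are not given: they have to be found in the camera images.
- trial: Clay glaze trial, 69 mm tall. Origin: centre of its foot disc's underside (50 mm across, 10 thick), z up. Arch of 7 mm bar in its y-z plane, open along x: 27 mm wide, from 10 to 62 mm up, pointed at the crown (over 45 mm). Starts in a loose heavy saggar pot: 120 mm tall, 10 mm floor, 90 mm bore, its axis 8 mm to the trial's -x (roomier side, towards the robot). A like saggar holds a solid cone.
- hook_tool: Draw hook, 120 g. Origin: centre of the underside of its wooden handle (100 mm along y, 20 along x, 24 high); z up. Grip across the 20 mm. A 6 mm steel shaft runs straight down from the origin; 115 mm below (centreline) it bends into a toe along +x: 17 mm out, then rising to 20 mm out and 8 mm up. Hangs upright, handle lying across the stand's cheeks.
- stand: Fixed plywood stand, 80 (x) by 110 (y) by 145 mm tall, base 8 mm thick. Two upright cheeks 12 mm thick, 50 mm long in x, 60 mm apart in y; the handle lies across their flat tops, 145 mm above the table, the shaft hanging between. Origin: centre of its underside. At the start the tool lies centred on it, axes parallel.
- tile: Square pale fired-clay setting tile, fixed, 150 x 150 x 12 mm, lying on the table. Origin: centre of its underside; its top is 12 mm above the table.
There are look-alikes about, which are no part of the job. What is shaped like the stand but black or yellow is not meant.

How it is judged:
By the outcome, as a careful person would: the job done as asked, in the order asked, and still so for the second after the job is handed in, with the robot touching nothing.
It also fails if it takes over 66 s, if anything falls off the work surface, if the arm or the gripper's body presses on something with over 40 N, if the wrist force passes 120 N, or if a joint passes its speed limit or range.

## Working session

There is one attempt and no reset: what is moved stays moved. The work goes in short steps, Python scripts to look and compute and a tool call to move; the robot and the scene stay as the last step left them, time stands still between calls to the robot, and variables do not carry over. Pictures are saved under pics/ and viewed, and the job is handed in when it is done.

Besides the shell and the picture viewer there is one more tool, called after "Request:" as a command line: name --pt "numbers of a row" for each row, then --argument value for the rest. servo_tool: Moves the arm, as the interface text tells. Its arguments: {"type":"object","properties":{"motion":{"type":"array"},"force":{"type":"number"}},"required":["motion"]}

```bash
mkdir -p pics; cat > h.py <<'E'
from cell import env
import numpy as np, cv2, pickle
def save(n,im): cv2.imwrite('pics/'+n+'.png',im[:,:,::-1])
def px2w(p,cam,u,v,d):
    K=np.array(p['K']);E=np.array(p['extrinsics'])
    c=np.array([(u-K[0,2])/K[0,0]*d,(v-K[1,2])/K[1,1]*d,d])
    return E[:3,:3].T@(c-E[:3,3])
def cloud(p,dep):
    K=np.array(p['K']);E=np.array(p['extrinsics'])
    v,u=np.mgrid[0:480,0:640]
    c=np.stack([(u-K[0,2])/K[0,0]*dep,(v-K[1,2])/K[1,1]*dep,dep],-1)
    w=(c-E[:3,3])@E[:3,:3]
    w[dep<=0]=np.nan
    return w
def proj(p,X):
    K=np.array(p['K']);E=np.array(p['extrinsics'])
    c=E[:3,:3]@np.array(X)+E[:3,3]; q=K@c; return q[:2]/q[2]
E
python3 - <<'E'
from h import *
for n in ['side','top']:
    im,d=env.get_image(n);p=env.camera_params(n)
    save(n+'0',im);pickle.dump((im,d,p),open(n+'0.pkl','wb'))
    for l in ['trial','hook_tool','stand','tile']:
        for f in (env.spot_in,env.landmark_of):
            print(n,l,f.__name__,[(np.round(r['xy']).tolist(),round(r['conf'],2)) for r in f(n,l)])
    print(np.round(p['extrinsics'],2).tolist())
print(env.get_state())
E
```

```text
side trial call []
side trial call []
side hook_tool call [([414.0, 213.0], 0.63)]
side hook_tool call []
side stand call [([413.0, 293.0], 0.9), ([416.0, 253.0], 0.87), ([162.0, 313.0], 0.67), ([451.0, 218.0], 0.59)]
side stand call [([413.0, 304.0], 0.91), ([411.0, 261.0], 0.84), ([447.0, 235.0], 0.64)]
side tile call [([164.0, 313.0], 0.62), ([416.0, 251.0], 0.53)]
side tile call [([162.0, 313.0], 0.6)]
[[-0.31, -0.95, 0.02, 98.83], [-0.55, 0.16, -0.82, 396.33], [0.78, -0.26, -0.57, 1189.29], [0.0, 0.0, 0.0, 1.0]]
top trial call [([322.0, 217.0], 0.49)]
top trial call [([321.0, 217.0], 0.41)]
top hook_tool call [([420.0, 229.0], 0.82)]
top hook_tool call [([421.0, 230.0], 0.94)]
top stand call [([407.0, 237.0], 0.96), ([386.0, 288.0], 0.83), ([469.0, 200.0], 0.64)]
top stand call [([382.0, 288.0], 0.93), ([407.0, 236.0], 0.85), ([464.0, 201.0], 0.79)]
top tile call [([162.0, 233.0], 0.55), ([321.0, 217.0], 0.16)]
top tile call [([165.0, 233.0], 0.9)]
[[0.03, -1.0, 0.01, -72.24], [-1.0, -0.03, -0.04, 501.85], [0.04, -0.01, -1.0, 1468.61], [0.0, 0.0, 0.0, 1.0]]
{'time': 0.9, 'joint_pos': array([-9.62405097e-01,  2.55101909e-01,  1.08201288e-01, -1.13668791e-06,
       -1.42392000e+00, -2.84593176e-01]), 'joint_velocities': array([-0.00034657,  0.0005745 , -0.00078026, -0.0010133 ,  0.00031557,
        0.00077301]), 'tau': array([-3.47206369e-04, -3.86396885e+01,  2.38071871e+01,  5.36774039e+00,
       -3.26640038e-04, -2.25850741e-06]), 'tool_pos': array([ 175.00768052, -521.4003983 ,  239.28248156]), 'orientation': array([ 3.14156902e+00, -5.74127375e-06, -2.81779477e+00]), 'ft_force': array([-0.07299955, -0.45417817, -0.46035281]), 'torque': array([0.00762236, 0.0022506 , 0.0482168 ]), 'width': 85.3668565781007}
```

View pics/side0.png

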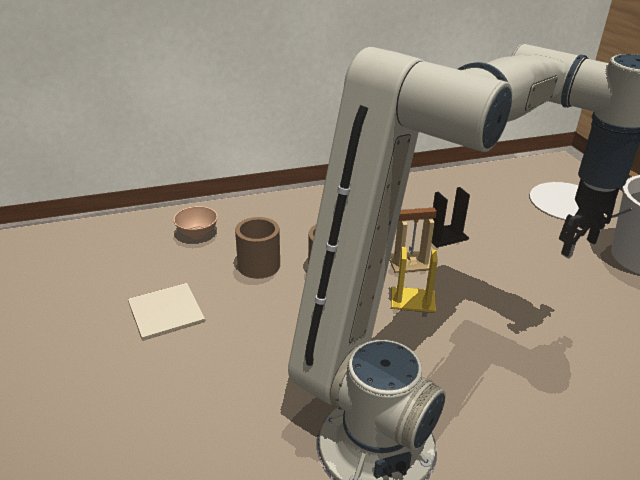

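View pics/top0.png

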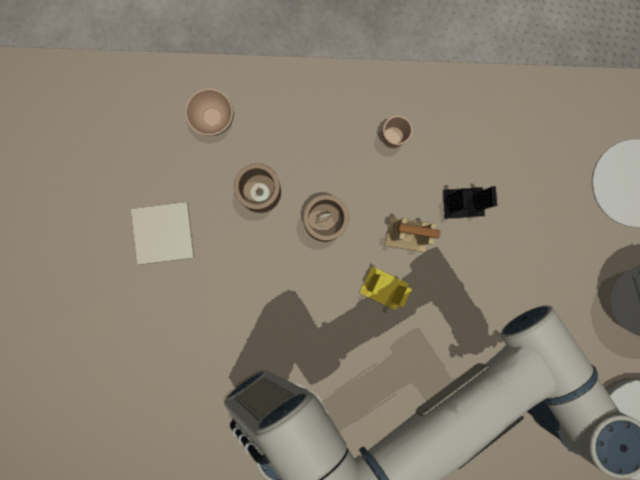

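```bash
python3 - <<'E'
from h import *
im,d,p=pickle.load(open('top0.pkl','rb'))
c=im[150:300,225:500]; save('crop0',cv2.resize(c,None,fx=2.9,fy=2.9,interpolation=cv2.INTER_CUBIC))
c=im[185:250,295:355]; save('crop1',cv2.resize(c,None,fx=9,fy=9,interpolation=cv2.INTER_CUBIC))
W=cloud(p,d)
np.set_printoptions(suppress=True,precision=1)
for n,u,v in [('handle',420,231),('tile',163,233),('yellow',386,288),('sag floor',330,228),('table',300,270),('cup',397,133)]:
    print(n,W[v,u])
# handle points
m=(W[...,2]>160)&(W[...,2]<180); 
v,u=np.where(m); s=(abs(u-420)<40)&(abs(v-231)<25); P=W[v[s],u[s]]; print(len(P),P.mean(0),np.median(P,0))
r=cv2.minAreaRect(P[:,:2].astype(np.float32)); print(r, np.linalg.svd(P[:,:2]-P[:,:2].mean(0),full_matrices=False)[2])
# tile
m=(W[...,2]>7)&(W[...,2]<20);v,u=np.where(m); s=(abs(u-163)<35)&(abs(v-233)<35); P=W[v[s],u[s]]; print('tile',len(P),P.mean(0),cv2.minAreaRect(P[:,:2].astype(np.float32)))
# saggar rim
for cu,cv_ in [(325,217),(258,187)]:
    m=(W[...,2]>110)&(W[...,2]<130);v,u=np.where(m); s=(abs(u-cu)<28)&(abs(v-cv_)<28); P=W[v[s],u[s]]; print('sag',len(P),np.median(P[:,2]),cv2.minEnclosingCircle(P[:,:2].astype(np.float32)))
    m=(W[...,2]<85)&(W[...,2]>25);v,u=np.where(m); s=(np.hypot(u-cu,v-cv_)<17); P=W[v[s],u[s]]; print('in',len(P)); 
    if cu==325: print(np.c_[P,u[s],v[s]])
E
```

```text
handle [ 524.8 -309.7  163.6]
tile [508.5 344.5  12.4]
yellow [ 379.4 -253.8    7.7]
sag floor [535.6 -99.7   5.8]
table [420.6 -22.6  -1.1]
cup [ 799.6 -274.5    2.6]
348 [ 525.5 -305.9  168.1] [ 525.6 -306.3  168.3]
((526.0634155273438, -306.5252685546875), (100.09349060058594, 20.52360725402832), 81.92071533203125) [[-0.1 -1. ]
 [ 1.  -0.1]]
tile 2981 [509.2 348.9  12.2] ((511.2879333496094, 345.88714599609375), (177.46385192871094, 175.56997680664062), 2.2222907543182373)
sag 637 119.11651377535621 ((554.9263305664062, -82.79454803466797), 56.96623229980469)
in 138
[[ 598.9  -74.1   83.9  322.   201. ]
 [ 598.9  -76.6   84.9  323.   201. ]
 [ 599.8  -79.4   77.6  324.   201. ]
 [ 599.5  -81.9   81.1  325.   201. ]
 [ 599.3  -84.3   83.5  326.   201. ]
 [ 599.5  -86.9   81.9  327.   201. ]
 [ 599.6  -89.5   82.   328.   201. ]
 [ 596.9  -66.7   76.8  319.   202. ]
 [ 597.6  -69.4   70.9  320.   202. ]
 [ 598.2  -72.1   66.5  321.   202. ]
 [ 599.3  -74.9   57.6  322.   202. ]
 [ 599.6  -77.5   55.4  323.   202. ]
 [ 600.1  -80.3   51.3  324.   202. ]
 [ 599.7  -82.7   55.5  325.  
[... 4112 characters left out ...]
 [ 559.1  -65.4   67.7  318.   217. ]
 [ 559.4  -68.1   65.4  319.   217. ]
 [ 558.7  -70.4   74.7  320.   217. ]
 [ 558.7  -73.    74.9  321.   217. ]
 [ 558.3  -75.4   81.5  322.   217. ]
 [ 563.5 -126.5   37.3  341.   217. ]
 [ 558.   -60.7   47.4  316.   218. ]
 [ 557.2  -63.1   58.2  317.   218. ]
 [ 557.2  -65.7   59.5  318.   218. ]
 [ 556.8  -68.2   64.6  319.   218. ]
 [ 557.   -70.8   63.5  320.   218. ]
 [ 561.5 -127.1   29.7  341.   218. ]
 [ 556.5  -61.    32.9  316.   219. ]
 [ 555.3  -63.3   50.   317.   219. ]
 [ 555.3  -65.9   50.   318.   219. ]
 [ 550.9 -127.4   28.6  341.   222. ]]
sag 653 119.39458632325903 ((627.2152709960938, 92.70171356201172), 57.234130859375)
in 175
```

View pics/crop0.png

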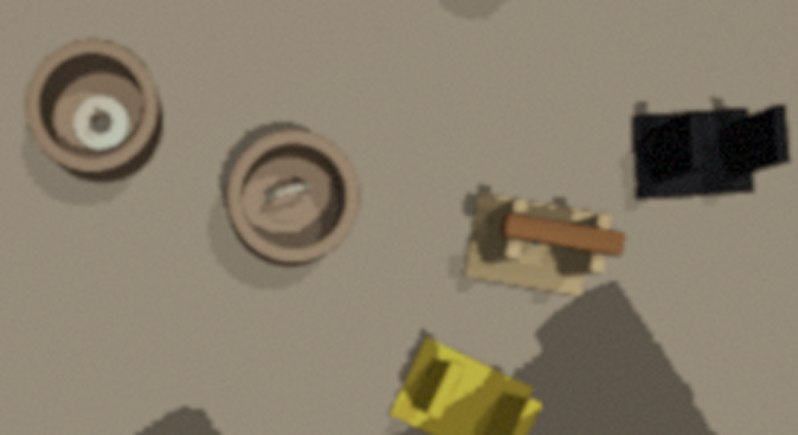

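View pics/crop1.png

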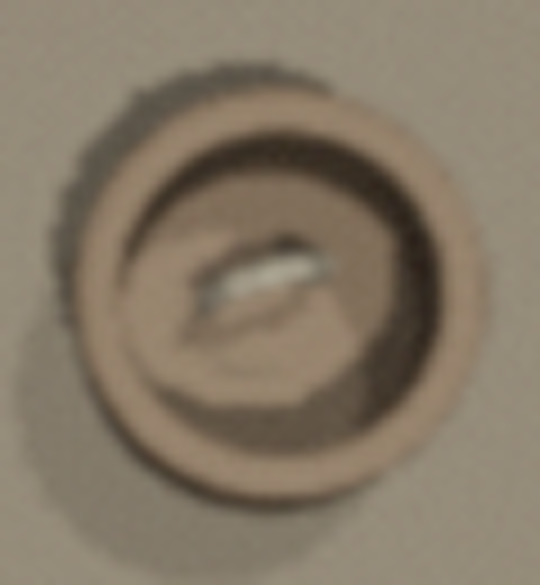

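```bash
cat >> h.py <<'E'
from scipy.spatial.transform import Rotation as Ro
def Rt(s): 
    return Ro.from_euler('xyz',s['orientation']).as_matrix()
def go(target,yaw,s=None):
    """world target TCP + yaw (tool down) -> tool-frame shift (m) + rotvec"""
    s=s or env.get_state(); R=Rt(s)
    d=R.T@(np.array(target)-s['tool_pos'])/1000
    r=Ro.from_matrix(R.T@Ro.from_euler('xyz',[np.pi,0,yaw]).as_matrix()).as_rotvec()
    return np.round(d,4).tolist(),np.round(r,4).tolist()
E
python3 - <<'E'
from h import *
np.set_printoptions(suppress=True,precision=3)
s=env.get_state();p=env.camera_params('wrist');R=Rt(s)
E=np.array(p['extrinsics']);print(p['K'])
c=-E[:3,:3].T@E[:3,3]
print('cam in tool',R.T@(c-s['tool_pos']),'cam axes in tool (cols x,y,z)\n',R.T@E[:3,:3].T)
for t,y in [((525.5,-306.5,330),-1.712),((470,-290,330),-1.712)]: print(go(t,y,s))
im,d,p=pickle.load(open('top0.pkl','rb'));W=cloud(p,d)
m=(abs(W[...,2]-12)<4)&(im.astype(int).sum(2)>540);v,u=np.where(m);s=(abs(u-163)<36)&(abs(v-233)<36)
P=W[v[s],u[s]][:,:2].astype(np.float32);print(len(P),np.median(P,0),cv2.minAreaRect(P), (P.min(0)+P.max(0))/2)
E
```

```text
[[391.707   0.    324.86 ]
 [  0.    391.707 242.093]
 [  0.      0.      1.   ]]
cam in tool [  74.67    -0.509 -135.059] cam axes in tool (cols x,y,z)
 [[ 0.    -0.957 -0.289]
 [ 1.     0.     0.   ]
 [-0.    -0.289  0.957]]
([-0.4007, 0.0922, -0.0907], [0.0, 0.0, -1.1058])
([-0.3533, 0.1255, -0.0907], [0.0, 0.0, -1.1058])
4 [455.993 276.51 ] ((455.99346923828125, 276.5872497558594), (2.6866393089294434, 11.239331245422363), 1.579469084739685) [455.989 276.587]
```

```bash
python3 - <<'E'
from h import *
print(go((572,-5,300),-1.712))
E
```

```text
([-0.5407, 0.3633, -0.0607], [0.0, 0.0, -1.1058])
```

Request:
servo_tool --pt "0 -0.035 0.023 -0.02 0 0 -0.1" --pt "0 -0.07 0.047 -0.04 0 0 -0.2" --pt "0 -0.105 0.07 -0.06 0 0 -0.3" --pt "0 -0.14 0.093 -0.06 0 0 -0.4" --pt "0 -0.175 0.117 -0.06 0 0 -0.5" --pt "0 -0.21 0.14 -0.06 0 0 -0.6" --pt "0 -0.245 0.163 -0.06 0 0 -0.7" --pt "0 -0.28 0.187 -0.06 0 0 -0.8" --pt "0 -0.315 0.21 -0.06 0 0 -0.9" --pt "0 -0.35 0.235 -0.06 0 0 -1.0" --pt "0 -0.385 0.258 -0.06 0 0 -1.1" --pt "0 -0.42 0.282 -0.06 0 0 -1.106"

```text
time: 1.9
tool_pos: [473.2, -133.0, 299.7]
orientation: [-3.141, 0.0, -1.706]
ft_force: [0.5, -1.5, -0.2]
width: 85.0
```

```bash
python3 - <<'E'
from h import *
print(env.get_state()['tool_pos'],env.get_state()['orientation'],go((572,-5,300),-1.712))
E
```

```text
[ 473.20101411 -133.03532594  299.70234783] [-3.14068604e+00  1.62701769e-05 -1.70613227e+00] ([-0.1402, -0.0806, -0.0002], [-0.0009, 0.0, 0.0059])
```

Request:
servo_tool --pt "0 -0.035 -0.02 0 0 0 0" --pt "0 -0.07 -0.04 0 0 0 0" --pt "0 -0.105 -0.06 0 0 0 0" --pt "0 -0.14 -0.08 0 0 0 0" --pt "0 -0.14 -0.08 0 0 0 0" --pt "0 -0.14 -0.08 0 0 0 0"

```text
time: 2.4
tool_pos: [572.1, -3.4, 298.4]
orientation: [3.14, -0.001, -1.703]
ft_force: [-0.4, -0.3, 0.5]
width: 85.5
```

```bash
python3 - <<'E'
from h import *
print(env.get_state()['tool_pos'])
p=env.camera_params('wrist');im,d=env.get_image('wrist');save('w1',im);pickle.dump((im,d,p),open('w1.pkl','wb'))
for l in ['trial','tile']:
    print(l,[(np.round(r['xy']).tolist(),round(r['conf'],2)) for r in env.landmark_of('wrist',l)])
im,d=env.get_image('top');pp=env.camera_params('top');save('top1',im);pickle.dump((im,d,pp),open('top1.pkl','wb'))
E
```

```text
[572.10021524  -3.35379341 298.38418277]
trial [([326.0, 119.0], 0.54)]
tile [([405.0, 440.0], 0.85)]
```

View pics/w1.png

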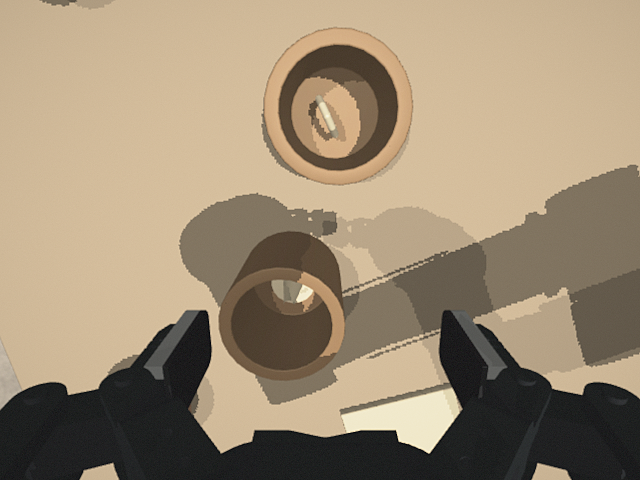

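```bash
python3 - <<'E'
from h import *
np.set_printoptions(suppress=True,precision=1)
im,d,p=pickle.load(open('w1.pkl','rb'));W=cloud(p,d)
save('c2',cv2.resize(im[20:195,255:425],None,fx=3.4,fy=3.4,interpolation=cv2.INTER_CUBIC))
m=(W[...,2]>110)&(W[...,2]<130);v,u=np.where(m);s=np.hypot(u-338,v-106)<90;P=W[v[s],u[s]];C,r=cv2.minEnclosingCircle(P[:,:2].astype(np.float32));print('rim',len(P),C,r,P[:,2].mean())
D=np.hypot(W[...,0]-C[0],W[...,1]-C[1])
f=(D<42)
for lo,hi in [(5,15),(15,25),(25,45),(45,60),(60,70),(70,90)]:
    k=f&(W[...,2]>lo)&(W[...,2]<hi); P=W[k]; print(lo,hi,len(P),P.mean(0) if len(P) else '')
k=f&(W[...,2]>60)&(W[...,2]<90)&(D<38);P=W[k];q=P[:,:2]-P[:,:2].mean(0);S=np.linalg.svd(q,full_matrices=False);print(P.mean(0),S[2],S[1],np.ptp(q@S[2].T,axis=0),P[:,2].max())
k=f&(W[...,2]>50)&(W[...,2]<90)&(D<38);P=W[k];print(cv2.minAreaRect(P[:,:2].astype(np.float32)))
i=np.argsort(-P[:,2])[:25];print('crown',P[i].mean(0))
k=f&(abs(W[...,2]-20)<4);P=W[k]
C2,r2=cv2.minEnclosingCircle(P[:,:2].astype(np.float32));print('foot',C2,r2,len(P))
# tile in top1
im,d,p=pickle.load(open('top1.pkl','rb'));W=cloud(p,d)
hsv=im.astype(int);print(hsv[233,163],hsv[233,220])
m=((hsv.min(2)>150)).astype(np.uint8);n,l,st,ce=cv2.connectedComponentsWithStats(m);L=l[233,163];print(st[L])
if L:
    v,u=np.where(l==L);P=W[v,u];P=P[np.isfinite(P[:,0])][:,:2].astype(np.float32);print('tile',cv2.minAreaRect(P),P.mean(0))
E
```

```text
rim 7564 (550.7108764648438, -85.4823226928711) 57.048072814941406 119.9110838951772
5 15 5175 [550.1 -86.6  10.6]
15 25 0 
25 45 0 
45 60 26 [559.7 -84.2  58.2]
60 70 76 [559.3 -83.7  65.1]
70 90 252 [559.  -83.   75.8]
[559.1 -83.1  73.3] [[-0.3  1. ]
 [ 1.   0.3]] [183.2  35.4] [37.4  7. ] 81.05800462316638
((559.0221557617188, -82.98158264160156), (6.960300922393799, 40.150413513183594), 17.570104598999023)
crown [558.9 -82.7  79.9]
foot (0.0, 0.0) 0.0 0
[135 133 122] [129 128 117]
[     0      0    640    480 292032]
```

View pics/c2.png

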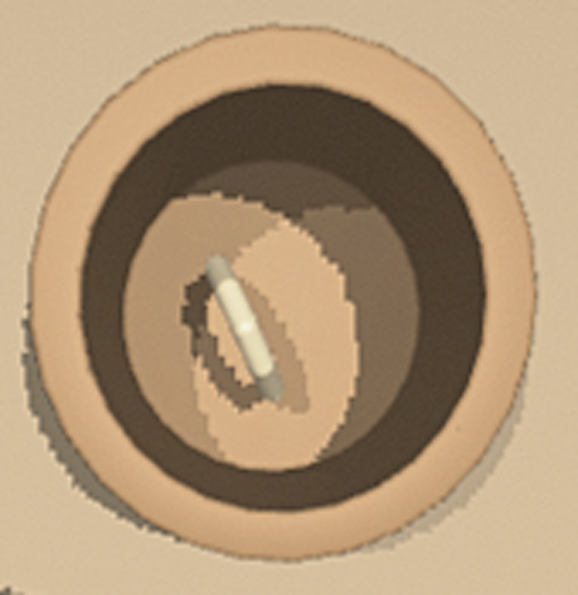

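View pics/top1.png

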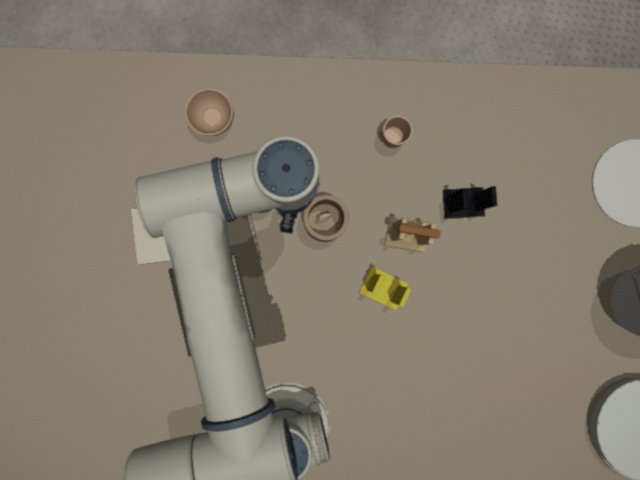

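```bash
python3 - <<'E'
from h import *
np.set_printoptions(suppress=True,precision=0,linewidth=200)
im,d,p=pickle.load(open('w1.pkl','rb'));W=cloud(p,d)
print(W[60:165:5,280:385:5,2])
D=np.hypot(W[...,0]-550.7,W[...,1]+85.5)
print(np.histogram(W[D<44][:,2],bins=np.arange(-5,125,5)))
print('other'); print(W[255:360:5,235:340:5,2])
E
```

```text
[[ nan 121. 120. 120. 118. 104.  88.  78.  65.  58.  54.  51.  51.  57.  65.  71.  83.  93. 105. 117. 121.]
 [120. 119. 120. 118. 100.  84.  65.  51.  37.  29.  23.  21.  23.  29.  37.  48.  63.  75.  90. 104. 118.]
 [121. 121. 119. 102.  79.  58.  36.  20.  12.   9.  11.  12.  10.  10.  10.  23.  39.  55.  72.  89. 102.]
 [119. 121. 108.  84.  57.  30.  11.  11.  11.   9.  10.   9.  11.  11.  10.  12.  12.  33.  53.  73.  91.]
 [120. 119.  92.  63.  31.  12.  12.  11.  11.   9.  11.  10.  10.  11.  10.  13.   9.  11.  33.  56.  79.]
 [120. 107.  77.  39.  10.  11.  10.  11.  11.  10.   9.  10.  12.  10.  11.  12.  10.  12.  16.  44.  66.]
 [119.  93.  62.  20.  11.  11.  10.  11.  12.  10.  10.  12.  10.  11.  10.   9.  11.  10.  10.  28.  56.]
 [118.  84.  43.   9.  12.  11.   9.  11.  11.   9.  11.  11.  13.  11.  11.   9.  10.  11.  10.  15.  45.]
 [112.  75.  33.  10.  11.   9.  12.  58.  68.  11.   9.  11.  11.  10.  11.  10.  10.  12.  10.  10.  35.]
 [110.  69.  19.  11.  11.  12.  11.  10.  73.  73.  11.  11.  10.  10.  13.  11.  13.  11.  11.  11.  31.]
 [108.  69.  14.  10
[... 3042 characters left out ...]
  34.  36.  39.  42.  47.  54.  64.  79. 102. 121.]
 [110.  98.  87.  79.  71.  64.  59.  55.  51.  48.  47.  45.  47.  48.  54.  59.  63.  74.  88. 109. 122.]
 [113. 103.  96.  87.  79.  73.  67.  63.  60.  59.  58.  56.  59.  60.  64.  69.  76.  86.  97. 118. 120.]
 [117. 109.  99.  93.  88.  81.  77.  72.  71.  68.  68.  67.  68.  70.  74.  79.  85.  93. 107. 121. 121.]
 [121. 114. 107. 101.  95.  90.  86.  82.  81.  77.  76.  77.  78.  81.  84.  89.  94. 103. 116. 120. 120.]
 [121. 119. 114. 107. 103.  97.  93.  92.  88.  87.  87.  86.  88.  89.  94.  97. 104. 114. 119. 121. 121.]
 [121. 120. 119. 112. 109. 105. 101. 100.  97.  96.  95.  96.  97.  99. 103. 107. 114. 120. 120. 122.   0.]]
```

Request:
servo_tool --pt "0 0 0.03 0.03 0 0 0" --pt "0 0 0.06 0.06 0 0 0" --pt "0 0 0.08 0.06 0 0 0" --pt "0 0 0.08 0.06 0 0 0" --pt "0 0 0.08 0.06 0 0 0"

```text
time: 3.02
tool_pos: [490.8, 3.8, 241.4]
orientation: [-3.138, 0.001, -1.708]
ft_force: [0.1, -0.4, 0.7]
width: 85.8
```

```bash
python3 - <<'E'
from h import *
p=env.camera_params('wrist');im,d=env.get_image('wrist');pickle.dump((im,d,p),open('w2.pkl','wb'))
c=proj(p,(555,-84,60)).astype(int);print(c)
x0=max(c[0]-110,0);y0=max(c[1]-110,0)
save('w2',cv2.resize(im[y0:y0+220,x0:x0+220],None,fx=2.7,fy=2.7,interpolation=cv2.INTER_CUBIC))
E
```

```text
[226 118]
```

View pics/w2.png

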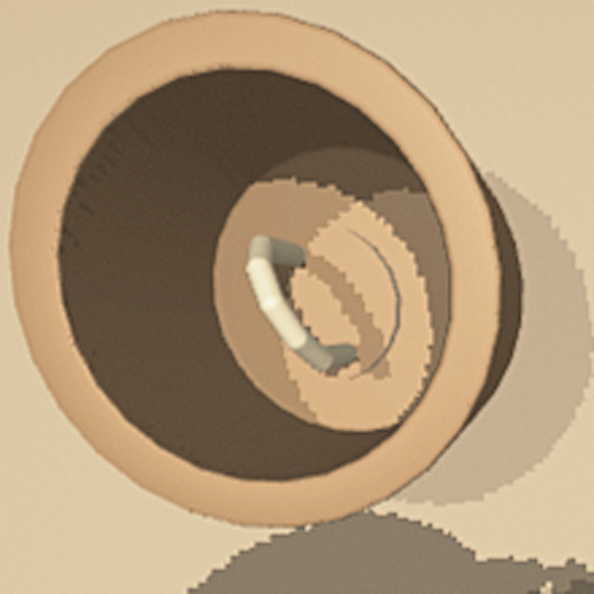

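```bash
python3 - <<'E'
from h import *
np.set_printoptions(suppress=True,precision=1,linewidth=220)
im,d,p=pickle.load(open('w2.pkl','rb'));W=cloud(p,d)
c=(226,118);x0=116;y0=8
u0=x0+int(340/2.7);v0=y0+int(290/2.7)
print(W[v0-20:v0+24:2,u0-44:u0+30:3,2])
save('w2b',cv2.resize(im[y0+55:y0+175,x0+75:x0+175],None,fx=5.9,fy=4.9,interpolation=cv2.INTER_NEAREST))
k=(W[...,2]>55)&(W[...,2]<95)&(np.hypot(W[...,0]-559,W[...,1]+83)<26);P=W[k];print(len(P),P.mean(0),P[np.argsort(-P[:,2])[:20]].mean(0));print(cv2.minAreaRect(P[:,:2].astype(np.float32)))
E
```

```text
[[12.  11.   9.  10.5 11.2 57.1 11.5 10.2 10.7 11.2 11.3 11.6 11.  11.3 10.1 11.   9.6 10.2  9.9  8.8 10.4 11.4 10.3 10.4 11. ]
 [11.6 11.1 11.  11.5 58.5 59.4 57.3 47.6 11.5 10.3  9.9 10.7 10.6 10.9  9.6 12.2 10.5 10.9  9.2  9.7 11.5 11.3 10.3  9.9 11.1]
 [10.   9.6 11.2 10.1 62.9 63.9  nan 50.4 41.  29.5 10.2 10.9 10.9 10.6  9.7 11.2 10.3 12.  10.2 11.3 10.7 11.   9.9 10.9 11.6]
 [ 9.8 11.1 11.2 10.2 67.  68.  63.7 50.4 43.2 33.2 23.3 10.9  9.9  9.6 10.9 10.4 10.2  8.9 10.4 20.7 11.4  9.  11.4 10.1 11.2]
 [11.5 10.5 10.5  9.7 70.1 72.6 67.2 50.1 39.3 33.  23.6 10.9 12.  11.3 10.4  9.  12.2 10.  10.6 10.2  8.8 10.9  9.6 10.8 10.4]
 [10.1  9.9 10.  11.4 72.5 71.9  nan 43.8 37.4 28.5 20.3 10.7 11.3 11.1 10.3 10.2 10.6 10.8  9.6 10.8 20.2  9.3 11.6 11.  11.1]
 [10.8 11.2 10.9 11.  74.7 75.4 71.7  8.9 10.2  8.7 11.9 10.   9.9  9.9 10.5 11.1  9.7 11.8 10.5 10.9 10.6 11.2  9.5 10.2  9.9]
 [10.6 12.2 10.7  9.8 74.7 75.  74.1 10.1 10.7 11.1 10.2 11.4  8.9 11.  10.8  9.9 10.8 10.4 10.8  9.5 11.  14.8 11.   9.9 10.1]
 [10.9 10.3  8.7  9.6 75.5 75.4 75.1 10.3  9.6 10.1 10.9 11.3 11.   9.9 11. 
[... 1160 characters left out ...]
.7 11.1 11.1  9.6 10.1  8.9 11.3 11.1 10.1]
 [11.1 11.5  9.7 10.9 10.5  9.9  9.2 74.3 75.8 75.3 72.6  9.8  9.6  9.2 10.5 10.4 10.4 12.   9.  10.1 10.8 10.8 11.8  9.5 12. ]
 [13.1 10.6  9.7 11.4 11.2  9.7 11.3 11.  73.9 73.6 72.  70.3 11.2 11.   9.9  9.2  9.4 11.6  9.1 11.4  9.9 19.5 10.7 10.2  9.8]
 [16.5 11.5 10.  10.1 10.9 10.4  9.3 10.5 72.3 73.6 73.2 70.6 65.3 10.1 10.9  8.8 10.7 10.7 11.8 10.6 10.9 13.9 10.6 11.  10.6]
 [18.6 11.4  9.1 11.1 10.4 11.2  9.4 11.2 10.4 72.8 71.3 69.1 64.7 57.9 46.6 37.6 24.7  8.9  9.   9.9 12.3  9.7  9.9 11.   8.8]]
524 [557.7 -81.9  71.6] [558.9 -82.8  80. ]
((558.9238891601562, -82.81755828857422), (7.326250076293945, 40.05375671386719), 17.8575439453125)
```

View pics/w2b.png

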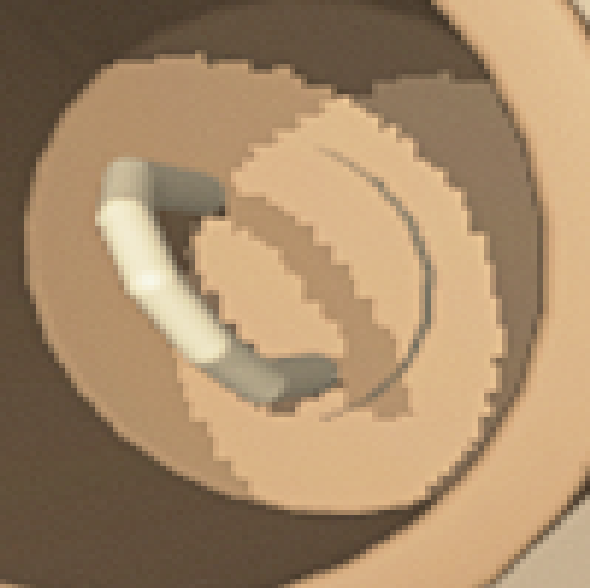

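```bash
python3 - <<'E'
from h import *
im,d=env.get_image('side');p=env.camera_params('side');pickle.dump((im,d,p),open('side1.pkl','wb'))
save('side1',im);save('side1c',cv2.resize(im[180:320,360:500],None,fx=4.2,fy=4.2,interpolation=cv2.INTER_CUBIC))
print([proj(p,x) for x in [(525.5,-306.5,145),(525.5,-306.5,30),(545.5,-309,38),(505.5,-304,38)]])
print(go((400,-280,260),-1.712))
E
```

```text
[array([414.13540087, 216.59064244]), array([409.61536688, 252.3541565 ]), array([407.71905623, 245.6820043 ]), array([412.1608202 , 254.31842964])]
([0.2942, 0.0525, -0.019], [-0.0044, 0.001, 0.0039])
```

View pics/side1c.png

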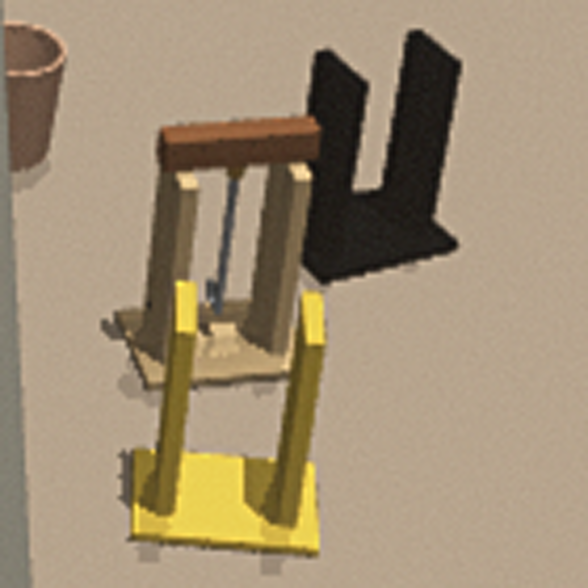

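View pics/side1.png

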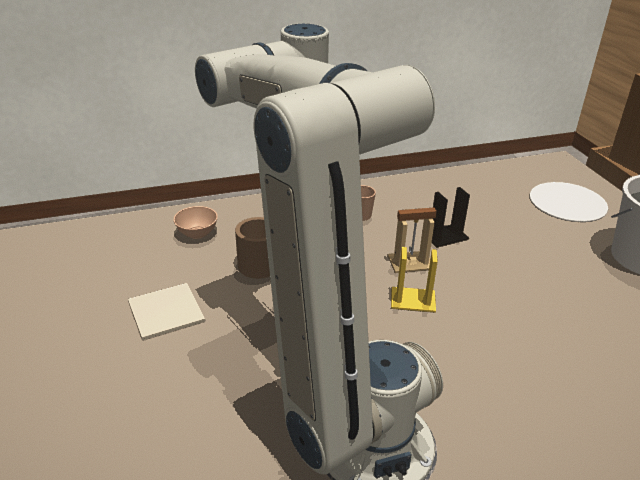

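```bash
python3 - <<'E'
from h import *
print(go((525,-250,300),-1.712))
E
```

```text
([0.2473, -0.0673, -0.0584], [-0.0044, 0.001, 0.0039])
```

Request:
servo_tool --pt "0 0.03 -0.01 -0.02 0 0 0" --pt "0 0.065 -0.02 -0.04 -0.004 0 0" --pt "0 0.1 -0.03 -0.058 -0.004 0 0" --pt "0 0.135 -0.04 -0.058 -0.004 0 0" --pt "0 0.17 -0.05 -0.058 -0.004 0 0" --pt "0 0.205 -0.06 -0.058 -0.004 0 0" --pt "0 0.24 -0.067 -0.058 -0.004 0 0" --pt "0 0.247 -0.067 -0.058 -0.004 0 0" --pt "0 0.247 -0.067 -0.058 -0.004 0 0" --pt "0 0.247 -0.067 -0.058 -0.004 0 0"

```text
time: 3.95
tool_pos: [525.1, -250.5, 299.5]
orientation: [-3.141, 0.001, -1.71]
ft_force: [-0.8, 0.9, -0.0]
width: 85.4
```

```bash
cat > m.py <<'E'
from h import *
np.set_printoptions(suppress=True,precision=1,linewidth=200)
def handle(W,c,lo=161,hi=178):
    k=(W[...,2]>lo)&(W[...,2]<hi)&(np.hypot(W[...,0]-c[0],W[...,1]-c[1])<60)
    P=W[k]; return len(P),P.mean(0),cv2.minAreaRect(P[:,:2].astype(np.float32))
E
python3 - <<'E'
from m import *
p=env.camera_params('wrist');im,d=env.get_image('wrist');pickle.dump((im,d,p),open('w3.pkl','wb'));save('w3',im)
W=cloud(p,d);print(handle(W,(525,-306)))
# stand tops z~145
k=(abs(W[...,2]-145)<4)&(np.hypot(W[...,0]-525,W[...,1]+306)<60);P=W[k];print(len(P),cv2.minAreaRect(P[:,:2].astype(np.float32)))
k=(abs(W[...,2]-8)<4)&(np.hypot(W[...,0]-525,W[...,1]+306)<75);P=W[k];print(len(P),cv2.minAreaRect(P[:,:2].astype(np.float32)))
E
```

```text
(4613, array([ 521.3, -312.1,  169.2]), ((521.86474609375, -309.2911682128906), (99.90512084960938, 20.03022575378418), 81.80076599121094))
1338 ((521.5565185546875, -309.50140380859375), (83.58699035644531, 49.93071746826172), 82.19031524658203)
3368 ((521.5375366210938, -309.5985107421875), (109.26583099365234, 80.1211929321289), 82.07500457763672)
```

View pics/w3.png

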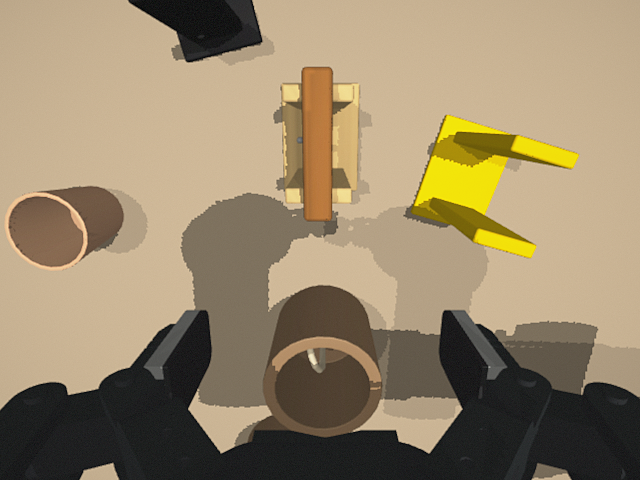

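```bash
python3 - <<'E'
from h import *
print(go((521.8,-309.3,147),-1.7104))
E
```

```text
([0.0597, -0.0047, 0.1527], [-0.0011, 0.0012, 0.0017])
```

Request:
servo_tool --pt "0 0.03 -0.003 0.01 -0.001 0.001 0.002" --pt "0 0.0597 -0.005 0.025 -0.001 0.001 0.002" --pt "0 0.0597 -0.005 0.055 -0.001 0.001 0.002" --pt "0 0.0597 -0.005 0.085 -0.001 0.001 0.002" --pt "0 0.0597 -0.005 0.11 -0.001 0.001 0.002" --pt "0 0.0597 -0.005 0.13 -0.001 0.001 0.002" --pt "0 0.0597 -0.005 0.145 -0.001 0.001 0.002" --pt "0 0.0597 -0.005 0.1527 -0.001 0.001 0.002" --pt "0 0.0597 -0.005 0.1527 -0.001 0.001 0.002" --pt "0 0.0597 -0.005 0.1527 -0.001 0.001 0.002"

```text
time: 4.83
tool_pos: [522.7, -308.9, 147.9]
orientation: [-3.141, -0.0, -1.709]
ft_force: [0.1, 0.2, 0.4]
width: 85.5
```

```bash
python3 - <<'E'
from m import *
print(go((521.8,-309.3,147),-1.7104))
p=env.camera_params('wrist');im,d=env.get_image('wrist');save('w4',im);W=cloud(p,d);print(handle(W,(522,-309)))
E
```

```text
([0.0005, 0.0008, 0.0009], [-0.001, -0.0004, 0.0009])
(17770, array([ 520.3, -320.8,  169.3]), ((520.8270874023438, -313.6965637207031), (86.64302062988281, 79.66709899902344), 33.49177169799805))
```

View pics/w4.png

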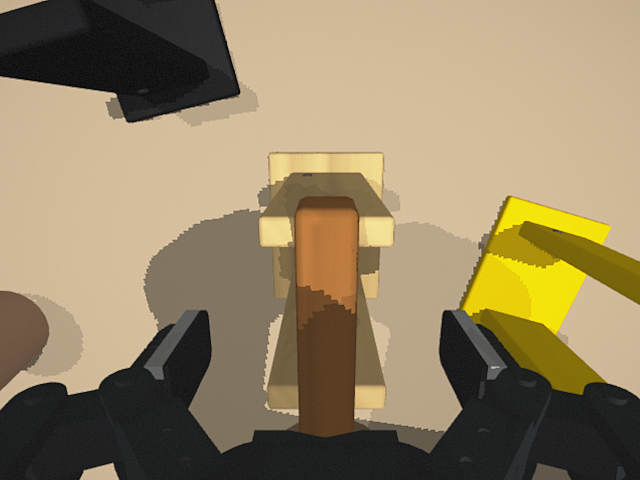

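Request:
servo_tool --pt "1 0 0 0 0 0 0" --pt "1 0 0 0 0 0 0" --pt "1 0 0 0 0 0 0" --pt "1 0 0 0 0 0 0" --pt "1 0 0 0 0 0 0" --pt "1 0 0 0 0 0 0" --pt "1 0 0 0 0 0 0" --pt "1 0 0 0 0 0 0" --force 70

```text
time: 5.55
tool_pos: [523.1, -309.4, 148.9]
orientation: [-3.139, -0.001, -1.71]
ft_force: [0.1, -0.0, 2.5]
width: 19.0
```

Request:
servo_tool --pt "1 0 0 -0.015 0 0 0" --pt "1 0 0 -0.04 0 0 0" --pt "1 0 0 -0.07 0 0 0" --pt "1 0 0 -0.1 0 0 0" --pt "1 0 0 -0.13 0 0 0" --pt "1 0 0 -0.155 0 0 0" --pt "1 0 0 -0.16 0 0 0" --pt "1 0 0 -0.16 0 0 0" --pt "1 0 0 -0.16 0 0 0"

```text
time: 6.3
tool_pos: [522.6, -308.7, 307.5]
orientation: [-3.14, 0.0, -1.71]
ft_force: [-0.1, -0.1, -1.9]
width: 18.6
```

```bash
python3 - <<'E'
from m import *
s=env.get_state();p=env.camera_params('wrist');im,d=env.get_image('wrist');save('w5',im);W=cloud(p,d)
pickle.dump((im,d,p,s),open('w5.pkl','wb'))
im,d=env.get_image('side');save('s5',cv2.resize(im[80:300,330:520],None,fx=3,fy=2.7,interpolation=cv2.INTER_CUBIC))
print(s['tool_pos'],s['orientation'],s['width'],s['ft_force'])
Hz=s['tool_pos'][2]
k=(W[...,2]>Hz+5)&(W[...,2]<Hz+30)&(np.hypot(W[...,0]-523,W[...,1]+310)<70);P=W[k];print(len(P),np.histogram(P[:,2],bins=12))
E
```

```text
[ 522.6 -308.7  307.5] [-3.1  0.  -1.7] 18.63843739620963 [-0.1 -0.1 -1.9]
16859 (array([  228,   248,   228,   263,   267,   365,  1995, 11611,   510,   211,   221,   712]), array([312.5, 314.6, 316.7, 318.8, 320.8, 322.9, 325. , 327.1, 329.2, 331.3, 333.3, 335.4, 337.5]))
```

View pics/w5.png

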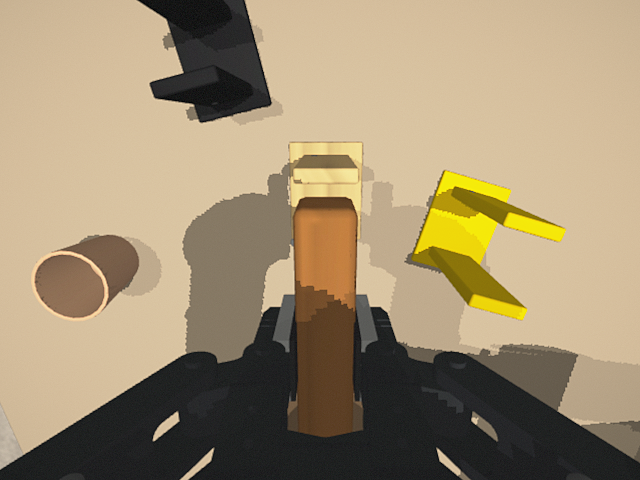

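View pics/s5.png

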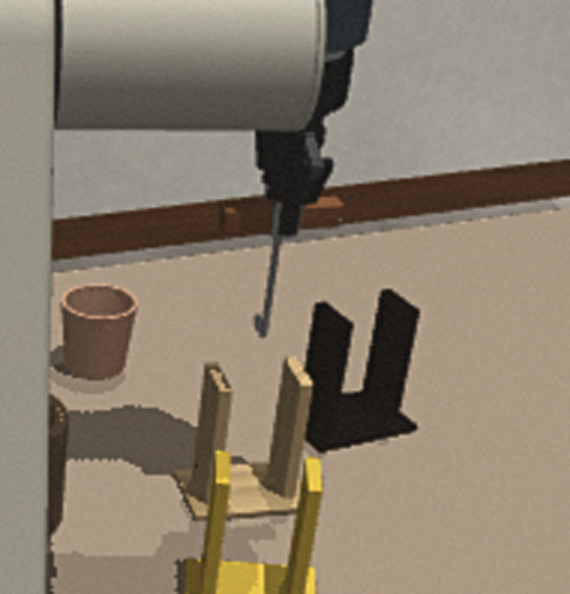

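```bash
python3 - <<'E'
from h import *
print(go((524.6,-93.7,290),-1.262))
E
```

```text
([-0.2133, 0.0274, 0.0167], [0.0007, 0.0005, -0.4476])
```

Request:
servo_tool --pt "1 -0.015 0.002 0 0 0 -0.05" --pt "1 -0.045 0.006 0 0 0 -0.1" --pt "1 -0.08 0.01 0 0 0 -0.17" --pt "1 -0.115 0.015 0 0 0 -0.24" --pt "1 -0.15 0.019 0 0 0 -0.31" --pt "1 -0.18 0.023 0.005 0 0 -0.38" --pt "1 -0.2 0.026 0.01 0 0 -0.42" --pt "1 -0.2133 0.0274 0.0167 0.0007 0.0005 -0.4476" --pt "1 -0.2133 0.0274 0.0167 0.0007 0.0005 -0.4476" --pt "1 -0.2133 0.0274 0.0167 0.0007 0.0005 -0.4476"

```text
time: 7.23
tool_pos: [523.9, -93.2, 288.7]
orientation: [3.139, 0.001, -1.261]
ft_force: [-0.5, -0.2, -1.6]
width: 18.8
```

```bash
python3 - <<'E'
from m import *
print(env.get_state()['tool_pos'],go((524.6,-93.7,166.7),-1.262))
p=env.camera_params('wrist');im,d=env.get_image('wrist');save('w6',im);W=cloud(p,d)
pickle.dump((im,d,p),open('w6.pkl','wb'))
im,d=env.get_image('top');save('t6',cv2.resize(im[130:300,230:430],None,fx=3.5,fy=3.5,interpolation=cv2.INTER_CUBIC))
E
```

```text
[523.9 -93.2 288.7] ([0.0008, -0.0008, 0.122], [0.0029, 0.0006, 0.001])
```

View pics/w6.png

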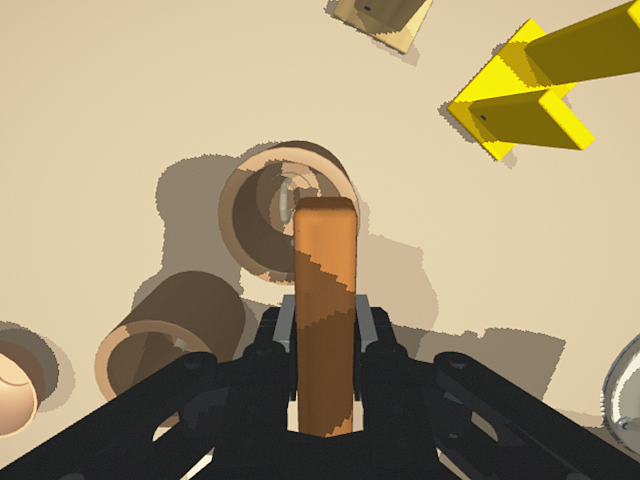

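View pics/t6.png

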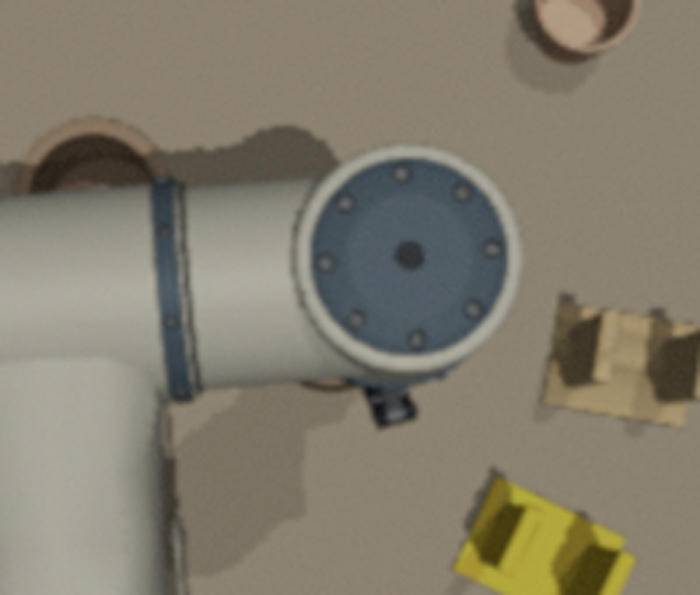

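```bash
python3 - <<'E'
from m import *
im,d,p=pickle.load(open('w6.pkl','rb'));W=cloud(p,d)
k=(abs(W[...,2]-120)<4)&(np.hypot(W[...,0]-551,W[...,1]+85)<62);P=W[k];print(len(P))
# circle fit
A=np.c_[2*P[:,:2],np.ones(len(P))]
D=np.hypot(P[:,0]-551,P[:,1]+85);
for r0,n in [(55.0,'outer')]:
    pass
from scipy.optimize import least_squares
q=lambda c:np.maximum(np.hypot(P[:,0]-c[0],P[:,1]-c[1])-57,0)+np.maximum(45-np.hypot(P[:,0]-c[0],P[:,1]-c[1]),0)
print(least_squares(q,[551,-85]).x, least_squares(q,[554,-83]).x)
k=(W[...,2]>60)&(W[...,2]<90)&(np.hypot(W[...,0]-559,W[...,1]+83)<25);P=W[k];print(len(P),P.mean(0),P[np.argsort(-P[:,2])[:10]].mean(0),cv2.minAreaRect(P[:,:2].astype(np.float32)))
u=np.array([np.cos(.309),np.sin(.309)]);print('along x offset',((P[:,:2]-[558.9,-82.8])@u).mean())
E
```

```text
4466
[550.1 -85.6] [550.1 -85.6]
290 [559.5 -85.7  73.1] [558.8 -83.5  80.1] ((559.10205078125, -83.49835205078125), (6.999218463897705, 35.79177474975586), 17.530704498291016)
along x offset -0.3640797242513524
```

Request:
servo_tool --pt "1 0.001 -0.001 0.015 0.003 0 0.001" --pt "1 0.001 -0.001 0.035 0.003 0 0.001" --pt "1 0.001 -0.001 0.055 0.003 0 0.001" --pt "1 0.001 -0.001 0.075 0.003 0 0.001" --pt "1 0.001 -0.001 0.092 0.003 0 0.001" --pt "1 0.001 -0.001 0.106 0.003 0 0.001" --pt "1 0.001 -0.001 0.116 0.003 0 0.001" --pt "1 0.001 -0.001 0.122 0.003 0 0.001" --pt "1 0.001 -0.001 0.122 0.003 0 0.001" --pt "1 0.001 -0.001 0.122 0.003 0 0.001"

```text
time: 8.17
tool_pos: [525.8, -95.4, 168.1]
orientation: [-3.139, -0.001, -1.264]
ft_force: [0.3, -0.5, -0.8]
width: 18.6
```

```bash
python3 - <<'E'
from m import *
s=env.get_state();print(s['tool_pos'],s['orientation'],s['ft_force'],s['torque'])
u=np.array([np.cos(.309),np.sin(.309)]);n=np.array([-u[1],u[0]]);e=s['tool_pos'][:2]-[558.9,-83];print('rel trial x,y',e@u,e@n)
t=np.array([558.9,-83])-10*u
print(go((t[0],t[1],166.7),-1.262))
p=env.camera_params('wrist');im,d=env.get_image('wrist');save('w7',im)
E
```

```text
[525.8 -95.4 168.1] [-3.1 -0.  -1.3] [ 0.3 -0.5 -0.8] [-0. -0.  0.]
rel trial x,y -35.27314516435688 -1.7688941741720736
([-0.0018, -0.0253, 0.0015], [-0.0023, -0.0007, -0.0025])
```

View pics/w7.png

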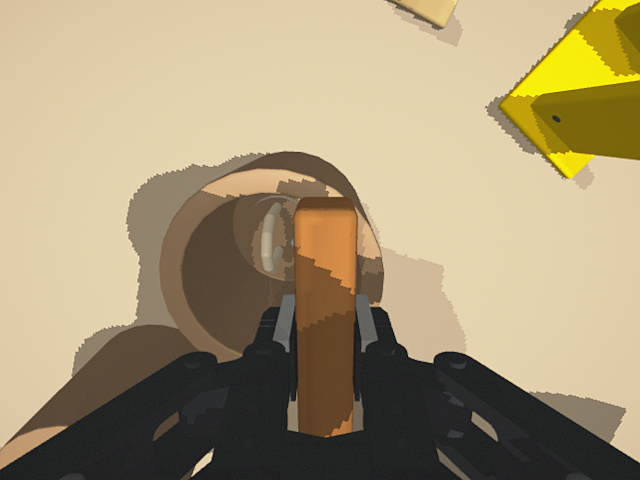

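Request:
servo_tool --pt "1 -0.0018 0 0.0015 -0.002 0 -0.0025" --pt "1 -0.0018 -0.003 0.0015 -0.002 0 -0.0025" --pt "1 -0.0018 -0.007 0.0015 -0.002 0 -0.0025" --pt "1 -0.0018 -0.011 0.0015 -0.002 0 -0.0025" --pt "1 -0.0018 -0.015 0.0015 -0.002 0 -0.0025" --pt "1 -0.0018 -0.019 0.0015 -0.002 0 -0.0025" --pt "1 -0.0018 -0.023 0.0015 -0.002 0 -0.0025" --pt "1 -0.0018 -0.0253 0.0015 -0.002 0 -0.0025" --pt "1 -0.0018 -0.0253 0.0015 -0.002 0 -0.0025" --pt "1 -0.0018 -0.0253 0.0015 -0.002 0 -0.0025"

```text
time: 9.05
tool_pos: [549.7, -85.9, 167.0]
orientation: [-3.141, -0.001, -1.262]
ft_force: [-0.1, 0.6, -1.3]
width: 18.8
```

```bash
python3 - <<'E'
from m import *
s=env.get_state();print(s['tool_pos'],s['orientation'],s['ft_force'],s['torque'])
u=np.array([np.cos(.309),np.sin(.309)]);n=np.array([-u[1],u[0]]);e=s['tool_pos'][:2]-[558.9,-83];print('rel trial x,y',e@u,e@n)
p=env.camera_params('wrist');im,d=env.get_image('wrist');W=cloud(p,d)
save('w8',cv2.resize(im[130:330,180:420],None,fx=3,fy=3,interpolation=cv2.INTER_CUBIC))
k=(W[...,2]>60)&(W[...,2]<90)&(np.hypot(W[...,0]-559,W[...,1]+83)<25);P=W[k];print(len(P));
if len(P):print(P.mean(0),P[np.argsort(-P[:,2])[:10]].mean(0),cv2.minAreaRect(P[:,:2].astype(np.float32)))
E
```

```text
[549.7 -85.9 167. ] [-3.1 -0.  -1.3] [-0.1  0.6 -1.3] [-0.1  0.  -0. ]
rel trial x,y -9.626895246251495 0.03755221818621157
1
[570.1 -80.6  60.2] [570.1 -80.6  60.2] ((570.1243896484375, -80.6492691040039), (0.0, 0.0), 0.0)
```

View pics/w8.png

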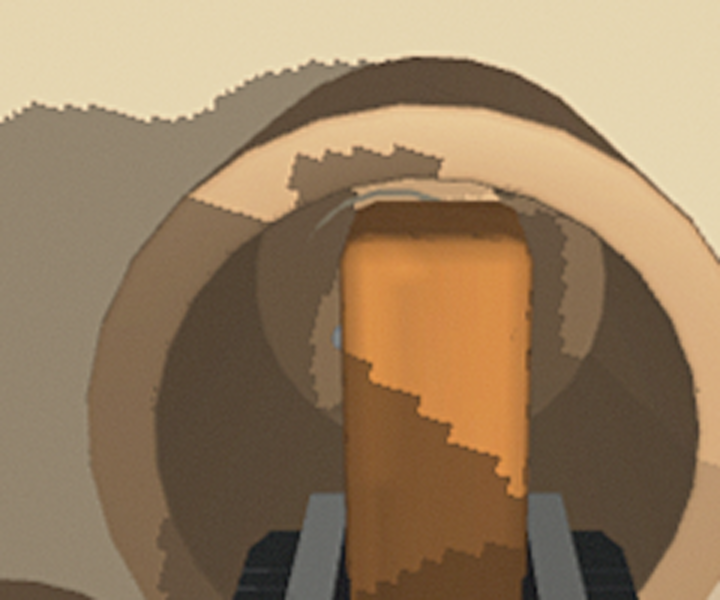

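Request:
servo_tool --pt "1 0 0 -0.004 0 0 0" --pt "1 0 0 -0.01 0 0 0" --pt "1 0 0 -0.015 0 0 0" --pt "1 0 0 -0.018 0 0 0" --pt "1 0 0 -0.02 0 0 0" --pt "1 0 0 -0.022 0 0 0" --pt "1 0 0 -0.024 0 0 0" --pt "1 0 0 -0.026 0 0 0" --pt "1 0 0 -0.028 0 0 0" --pt "1 0 0 -0.03 0 0 0" --pt "1 0 0 -0.03 0 0 0" --pt "1 0 0 -0.03 0 0 0"

```text
time: 10.1
tool_pos: [549.6, -85.9, 197.1]
orientation: [-3.14, -0.001, -1.262]
ft_force: [-0.4, 0.7, -2.0]
width: 18.4
```

```bash
python3 - <<'E'
from m import *
s=env.get_state();print(s['tool_pos'],s['orientation'],s['ft_force'],s['torque'],s['width'])
p=env.camera_params('wrist');im,d=env.get_image('wrist');W=cloud(p,d)
save('w9',cv2.resize(im[130:330,180:420],None,fx=3,fy=3,interpolation=cv2.INTER_CUBIC))
E
```

```text
[549.6 -85.9 197.1] [-3.1 -0.  -1.3] [-0.4  0.7 -2. ] [-0. -0.  0.] 18.39063086668095
```

View pics/w9.png

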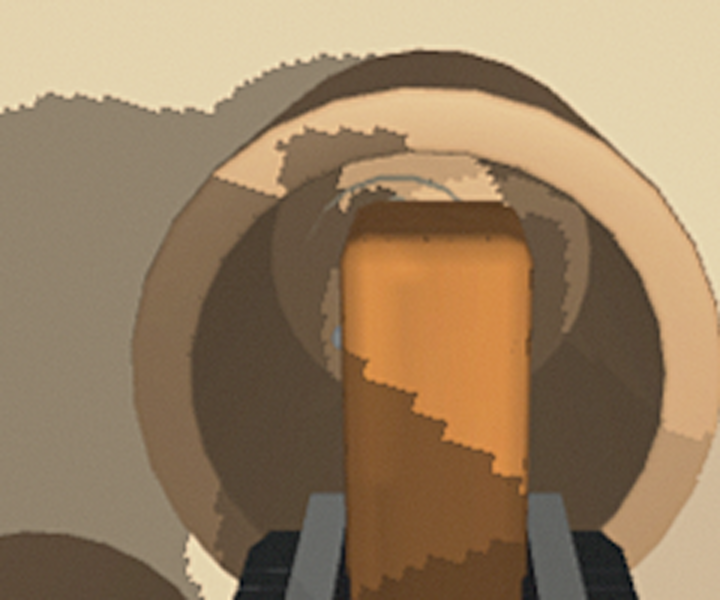

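Request:
servo_tool --pt "1 0 0 -0.003 0 0 0" --pt "1 0 0 -0.008 0 0 0" --pt "1 0 0 -0.014 0 0 0" --pt "1 0 0 -0.02 0 0 0" --pt "1 0 0 -0.026 0 0 0" --pt "1 0 0 -0.032 0 0 0" --pt "1 0 0 -0.038 0 0 0" --pt "1 0 0 -0.043 0 0 0" --pt "1 0 0 -0.047 0 0 0" --pt "1 0 0 -0.05 0 0 0" --pt "1 0 0 -0.05 0 0 0"

```text
time: 11.07
tool_pos: [549.7, -85.9, 247.7]
orientation: [-3.14, -0.001, -1.262]
ft_force: [0.3, 0.4, -2.9]
width: 19.0
```

```bash
python3 - <<'E'
from m import *
s=env.get_state();print(s['tool_pos'],s['orientation'],s['ft_force'],s['torque'],s['width'])
p=env.camera_params('wrist');im,d=env.get_image('wrist');W=cloud(p,d)
save('w10',cv2.resize(im[130:330,180:420],None,fx=3,fy=3,interpolation=cv2.INTER_CUBIC))
im,d=env.get_image('side');save('s10',im[60:380,120:560])
E
```

```text
[549.7 -85.9 247.7] [-3.1 -0.  -1.3] [ 0.3  0.4 -2.9] [0. 0. 0.] 19.03849745045115
```

View pics/w10.png

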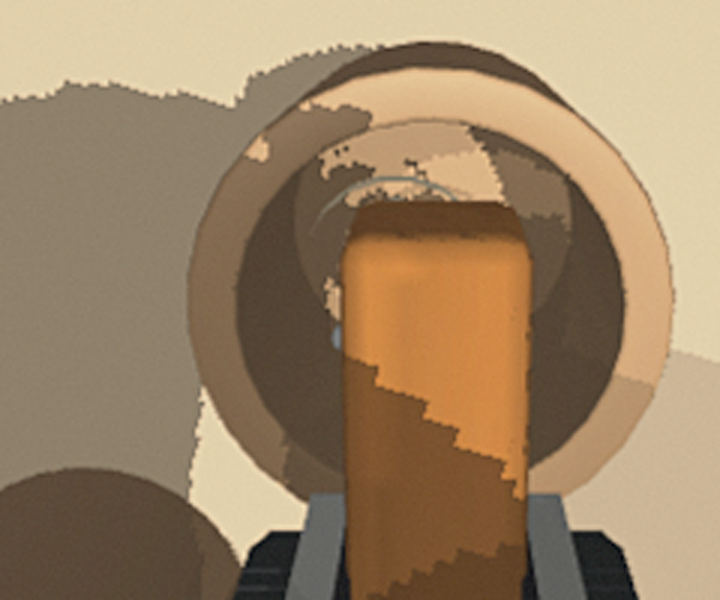

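View pics/s10.png

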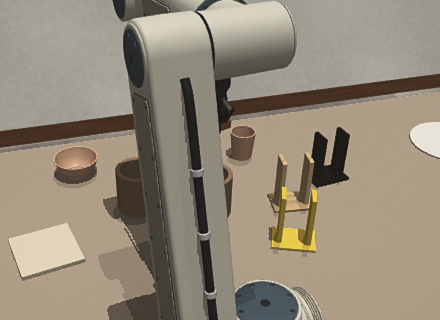

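Request:
servo_tool --pt "1 0 0 -0.003 0 0 0" --pt "1 0 0 -0.009 0 0 0" --pt "1 0 0 -0.017 0 0 0" --pt "1 0 0 -0.026 0 0 0" --pt "1 0 0 -0.035 0 0 0" --pt "1 0 0 -0.044 0 0 0" --pt "1 0 0 -0.053 0 0 0" --pt "1 0 0 -0.061 0 0 0" --pt "1 0 0 -0.068 0 0 0" --pt "1 0 0 -0.073 0 0 0" --pt "1 0 0 -0.076 0 0 0" --pt "1 0 0 -0.076 0 0 0"

```text
time: 12.17
tool_pos: [549.6, -85.8, 323.4]
orientation: [-3.14, -0.001, -1.262]
ft_force: [0.6, 0.0, -1.8]
width: 18.7
```

```bash
python3 - <<'E'
from m import *
s=env.get_state();print(s['tool_pos'],s['orientation'],s['ft_force'],s['torque'],s['width'])
p=env.camera_params('wrist');im,d=env.get_image('wrist');save('w11',im)
im,d=env.get_image('side');save('s11',im[60:380,120:560])
im,d,p=pickle.load(open('top0.pkl','rb'))
W=cloud(p,d)
g=cv2.cvtColor(im[190:280,115:210],cv2.COLOR_RGB2GRAY);print(g[43,48],g[5,5])
_,b=cv2.threshold(cv2.GaussianBlur(g,(3,3),0),0,255,cv2.THRESH_OTSU)
n,l,st,ce=cv2.connectedComponentsWithStats(b);L=l[43,48];v,u=np.where(l==L);r=cv2.minAreaRect(np.c_[u+115,v+190].astype(np.float32));print(r)
K=p['K'];E=p['extrinsics']
# intersect with z=12
for q in [r[0]]+cv2.boxPoints(r).tolist():
    ray=np.linalg.inv(K)@[q[0],q[1],1];R=E[:3,:3];o=-R.T@E[:3,3];dr=R.T@ray;t=(12-o[2])/dr[2];print(o+t*dr)
E
```

```text
[549.6 -85.8 323.4] [-3.1 -0.  -1.3] [ 0.6  0.  -1.8] [-0.  0. -0.] 18.745033116132696
181 138
((161.3000030517578, 232.9000244140625), (55.44352340698242, 56.18772888183594), 82.87498474121094)
[508.7 349.1  12. ]
[570.2 434.8  12. ]
[593.4 287.5  12. ]
[447.2 263.6  12. ]
[424.4 410.3  12. ]
```

View pics/w11.png

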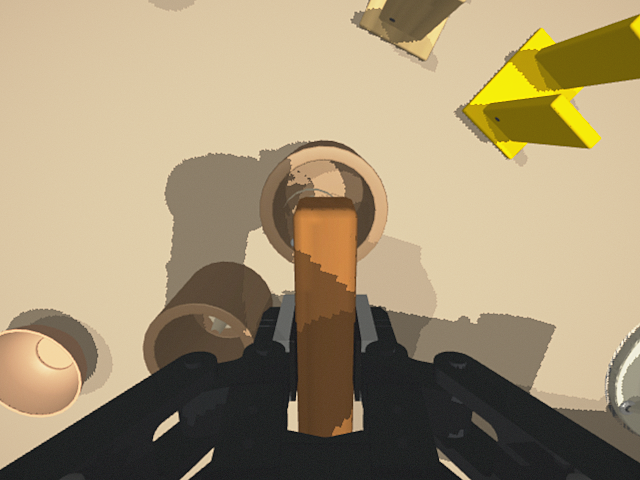

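View pics/s11.png

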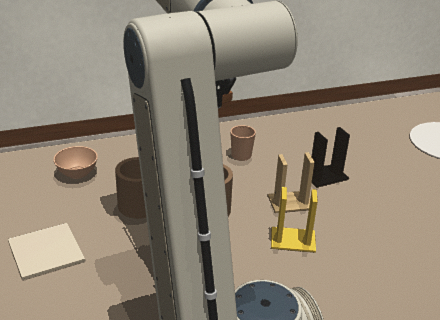

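```bash
python3 - <<'E'
from m import *
def hit(p,q,z):
    K=np.array(p['K']);E=np.array(p['extrinsics']);R=E[:3,:3];o=-R.T@E[:3,3];dr=R.T@(np.linalg.inv(K)@[q[0],q[1],1]);return o+(z-o[2])/dr[2]*dr
im,d,p=pickle.load(open('w1.pkl','rb'));print('w1 lm',hit(p,(405,440),12))
W=cloud(p,d);k=(abs(W[...,2]-12)<3)&(W[...,1]>230);P=W[k];print(len(P),P.min(0),P.max(0))
k=(im.min(2)>190);v,u=np.where(k&(np.arange(480)[:,None]>370)&(abs(np.arange(640)-400)<75)); 
if len(v):
  P=W[v,u];print(len(P),np.nanmin(P,0),np.nanmax(P,0))
  i=np.nanargmin(P[:,1]);print('corner lowest y',P[i],u[i],v[i])
print('side')
im,d,p=pickle.load(open('side0.pkl','rb'));W=cloud(p,d)
g=cv2.cvtColor(im[270:350,110:225],cv2.COLOR_RGB2GRAY)
_,b=cv2.threshold(cv2.GaussianBlur(g,(3,3),0),0,255,cv2.THRESH_OTSU)
n,l,st,ce=cv2.connectedComponentsWithStats(b);L=l[43,54];v,u=np.where(l==L);P=W[v+270,u+110];P=P[P[:,2]>8];print(len(P),np.nanmean(P,0),cv2.minAreaRect(P[:,:2].astype(np.float32)))
k=(W[...,2]>110)&(W[...,2]<130)&(np.hypot(W[...,0]-627,W[...,1]-92)<70);P=W[k];print('othersag side',len(P),P.mean(0),cv2.minEnclosingCircle(P[:,:2].astype(np.float32)))
im,d,p=pickle.load(open('w1.pkl','rb'));W=cloud(p,d)
k=(abs(W[...,2]-120)<3)&(np.hypot(W[...,0]-625,W[...,1]-92)<70);P=W[k];print('othersag w1',cv2.minEnclosingCircle(P[:,:2].astype(np.float32)))
E
```

```text
w1 lm [508.6 335.6  12. ]
4210 [435.6 260.    9. ] [589.6 360.8  15. ]
3568 [442.6 263.2   9.5] [586.9 358.5  15.2]
corner lowest y [459.3 263.2  13.9] 440 391
side
2229 [499.7 347.7  11. ] ((502.30303955078125, 346.13995361328125), (153.5811309814453, 147.4134063720703), 8.53300952911377)
othersag side 516 [616.   91.1 116.9] ((619.4878540039062, 89.00443267822266), 62.07925796508789)
othersag w1 ((622.6348266601562, 89.82968139648438), 57.30582809448242)
```

```bash
python3 - <<'E'
from h import *
print(go((494.8,343.1,335),-1.262))
E
```

```text
([-0.4251, -0.0785, -0.0126], [-0.0002, -0.0001, 0.0003])
```

Request:
servo_tool --pt "1 -0.003 -0.0006 -0.002 0 0 0" --pt "1 -0.01 -0.0018 -0.005 0 0 0" --pt "1 -0.021 -0.004 -0.008 0 0 0" --pt "1 -0.036 -0.0066 -0.012 0 0 0" --pt "1 -0.055 -0.01 -0.0126 0 0 0" --pt "1 -0.076 -0.014 -0.0126 0 0 0" --pt "1 -0.097 -0.018 -0.0126 0 0 0" --pt "1 -0.118 -0.022 -0.0126 0 0 0" --pt "1 -0.137 -0.0253 -0.0126 0 0 0" --pt "1 -0.152 -0.028 -0.0126 0 0 0" --pt "1 -0.163 -0.03 -0.0126 0 0 0" --pt "1 -0.17 -0.0314 -0.0126 0 0 0"

```text
time: 13.27
tool_pos: [527.1, 87.6, 335.3]
orientation: [-3.141, 0.0, -1.26]
ft_force: [-0.7, -0.3, -2.0]
width: 19.0
```

```bash
python3 - <<'E'
from h import *
s=env.get_state();print(s['tool_pos'],s['ft_force'],go((494.8,343.1,335),-1.262))
im,d=env.get_image('side');save('s12',cv2.resize(im[100:340,120:440],None,fx=2.4,fy=2.4))
E
```

```text
[527.07766284  87.56656675 335.25620622] [-0.70687403 -0.34141121 -2.03466721] ([-0.2532, -0.0474, 0.0003], [-0.0006, 0.0001, 0.0019])
```

View pics/s12.png

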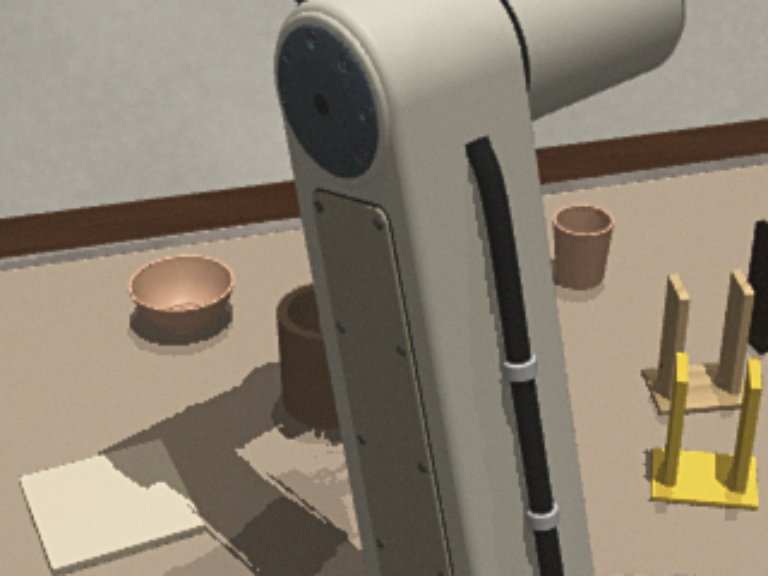

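Continue to above the tile.

Request:
servo_tool --pt "1 -0.006 -0.0011 0 0 0 0" --pt "1 -0.018 -0.0034 0 0 0 0" --pt "1 -0.036 -0.0067 0 0 0 0" --pt "1 -0.06 -0.0112 0 0 0 0" --pt "1 -0.088 -0.0165 0 0 0 0" --pt "1 -0.117 -0.022 0 0 0 0" --pt "1 -0.146 -0.0273 0 0 0 0" --pt "1 -0.174 -0.0326 0 0 0 0" --pt "1 -0.2 -0.0374 0 0 0 0" --pt "1 -0.222 -0.0416 0 0 0 0" --pt "1 -0.238 -0.0446 0 0 0 0" --pt "1 -0.248 -0.0464 0 0 0 0"

```text
time: 14.32
tool_pos: [495.0, 340.1, 334.6]
orientation: [3.141, 0.0, -1.259]
ft_force: [0.7, 0.1, -2.7]
width: 18.9
```

```bash
python3 - <<'E'
from h import *
s=env.get_state();print(s['tool_pos'],s['ft_force'],go((494.8,343.1,220),-1.262))
im,d=env.get_image('side');pickle.dump((im,d,env.camera_params('side')),open('s13.pkl','wb'));save('s13',cv2.resize(im[100:340,60:380],None,fx=2.4,fy=2.4))
im,d=env.get_image('wrist');save('w13',im);pickle.dump((im,d,env.camera_params('wrist')),open('w13.pkl','wb'))
E
```

```text
[495.01371554 340.08592939 334.59296784] [ 0.72780766  0.13349836 -2.66562969] ([-0.0029, -0.0008, 0.1146], [0.0004, 0.0003, 0.003])
```

View pics/s13.png

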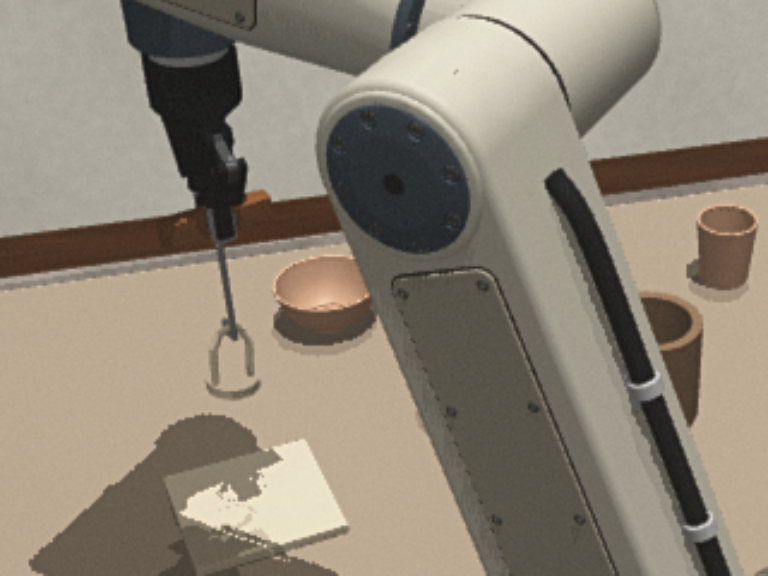

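View pics/w13.png

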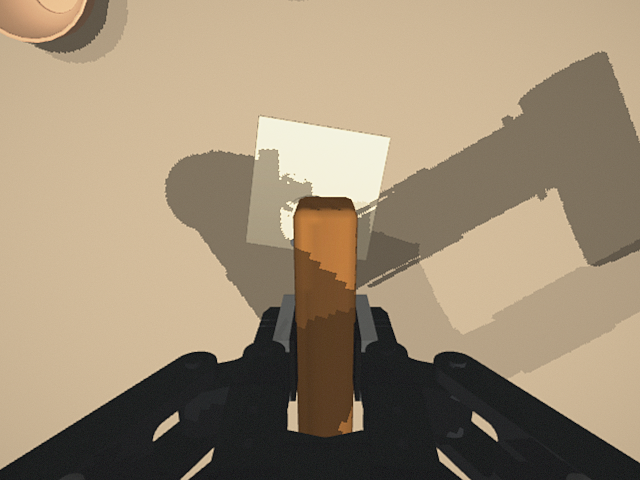

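```bash
python3 - <<'E'
from m import *
def hit(p,q,z):
    K=np.array(p['K']);E=np.array(p['extrinsics']);R=E[:3,:3];o=-R.T@E[:3,3];dr=R.T@(np.linalg.inv(K)@[q[0],q[1],1]);return o+(z-o[2])/dr[2]*dr
im,d,p=pickle.load(open('w13.pkl','rb'));W=cloud(p,d)
c=[hit(p,q,12) for q in [(260,116),(390,137),(247,242)]];print(c,(c[1]+c[2])/2,np.linalg.norm(c[0]-c[1]),np.linalg.norm(c[0]-c[2]))
k=(abs(W[...,2]-12)<4)&(np.hypot(W[...,0]-504,W[...,1]-346)<112);P=W[k];print(len(P),cv2.minAreaRect(P[:,:2].astype(np.float32)))
# trial in side
im,d,p=pickle.load(open('s13.pkl','rb'));W=cloud(p,d)
sub=np.zeros((480,640),bool);sub[230:268,143:172]=1
k=sub&(W[...,2]>120)&(W[...,0]<560)&(W[...,0]>440);P=W[k];print(len(P),P.mean(0),P.min(0),P.max(0))
Q=P[P[:,2]<172];print(Q.mean(0),Q.min(0),Q.max(0))
E
```

```text
[array([587.6, 283.2,  12. ]), array([442.1, 259.9,  12. ]), array([564.5, 429.5,  12. ])] [503.3 344.7  12. ] 147.39836584896833 148.1732790206281
12516 ((504.3909912109375, 345.5823974609375), (150.30685424804688, 149.8904266357422), 8.81626033782959)
282 [494.8 346.2 190.8] [471.3 325.3 152.9] [512.2 371.8 245. ]
[487.1 348.7 162.4] [471.3 325.3 152.9] [509.  371.8 171.8]
```

Request:
servo_tool --pt "1 -0.001 0 0.004 0 0 0" --pt "1 -0.002 0 0.012 0 0 0" --pt "1 -0.003 -0.001 0.024 0 0 0" --pt "1 -0.003 -0.001 0.039 0 0 0" --pt "1 -0.003 -0.001 0.055 0 0 0" --pt "1 -0.003 -0.001 0.071 0 0 0" --pt "1 -0.003 -0.001 0.087 0 0 0" --pt "1 -0.003 -0.001 0.102 0 0 0" --pt "1 -0.003 -0.001 0.115 0 0 0" --pt "1 -0.003 -0.001 0.125 0 0 0" --pt "1 -0.003 -0.001 0.131 0 0 0" --pt "1 -0.003 -0.001 0.133 0 0 0"

```text
time: 15.42
tool_pos: [494.9, 341.7, 200.4]
orientation: [3.139, -0.001, -1.259]
ft_force: [-0.0, -0.1, -1.8]
width: 19.2
```

```bash
python3 - <<'E'
from m import *
s=env.get_state();print(s['tool_pos'],s['orientation'],s['ft_force'])
im,d=env.get_image('side');p=env.camera_params('side');W=cloud(p,d)
c=proj(p,(504,345,40)).astype(int);print(c)
save('s14',cv2.resize(im[c[1]-80:c[1]+50,c[0]-70:c[0]+70],None,fx=5,fy=4.5))
E
```

```text
[494.9 341.7 200.4] [ 3.1 -0.  -1.3] [-0.  -0.1 -1.8]
[164 298]
```

View pics/s14.png

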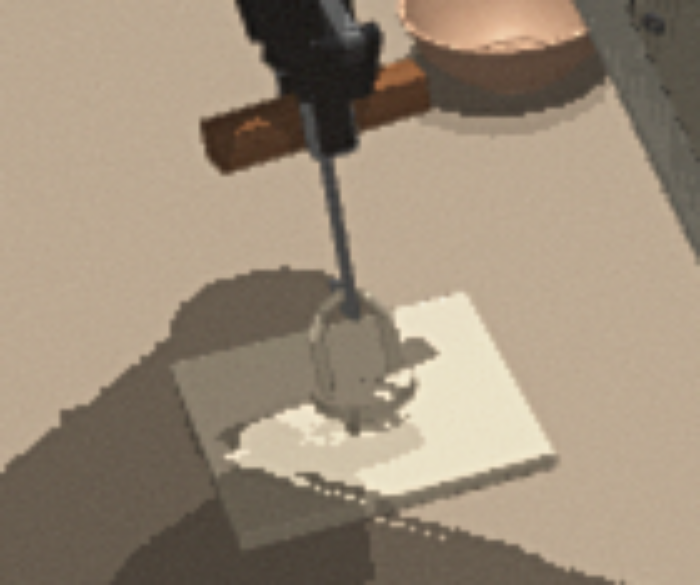

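Request:
servo_tool --pt "1 0 0 0.003 0 0 0" --pt "1 0 0 0.005 0 0 0" --pt "1 0 0 0.007 0 0 0" --pt "1 0 0 0.0085 0 0 0" --pt "1 0 0 0.0095 0 0 0" --pt "1 0 0 0.0105 0 0 0" --pt "1 0 0 0.0115 0 0 0" --pt "1 0 0 0.0125 0 0 0" --pt "1 0 0 0.0135 0 0 0" --pt "1 0 0 0.0145 0 0 0" --pt "1 0 0 0.0155 0 0 0" --pt "1 0 0 0.0165 0 0 0"

```text
time: 16.47
tool_pos: [495.1, 342.0, 184.3]
orientation: [3.14, -0.0, -1.259]
ft_force: [-0.6, -0.2, -1.7]
width: 18.9
```

Request:
servo_tool --pt "1 0 0 0.002 0 0 0" --pt "1 0 0 0.004 0 0 0" --pt "1 0 0 0.006 0 0 0" --pt "1 0 0 0.008 0 0 0" --pt "1 0 0 0.01 0 0 0" --pt "1 0 0 0.012 0 0 0" --pt "1 0 0 0.012 0 0 0" --pt "1 0 0 0.012 0 0 0"

```text
time: 17.13
tool_pos: [495.0, 341.9, 172.1]
orientation: [3.14, -0.001, -1.259]
ft_force: [-0.3, 1.0, -1.4]
width: 18.8
```

```bash
python3 - <<'E'
from m import *
s=env.get_state();print(s['tool_pos'],s['orientation'],s['ft_force'])
im,d=env.get_image('side');p=env.camera_params('side');W=cloud(p,d)
c=(164,298)
save('s15',cv2.resize(im[c[1]-80:c[1]+50,c[0]-70:c[0]+70],None,fx=5,fy=4.5))
im,d=env.get_image('wrist');save('w15',im)
E
```

```text
[495.  341.9 172.1] [ 3.1 -0.  -1.3] [-0.3  1.  -1.4]
```

View pics/s15.png

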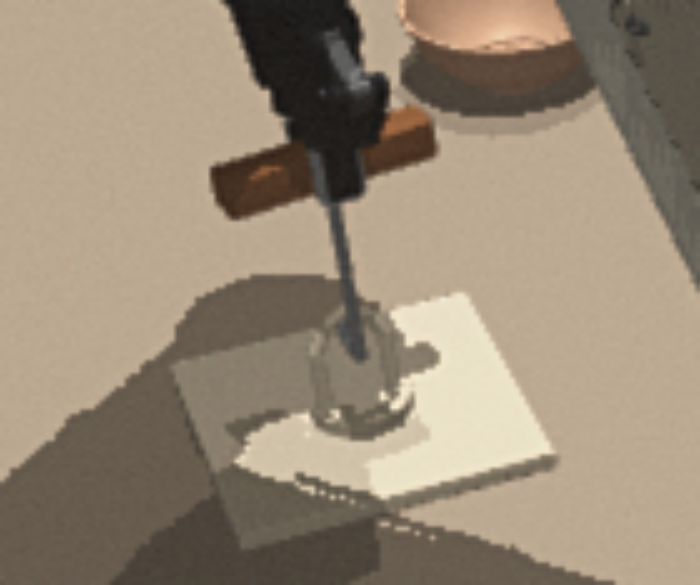

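View pics/w15.png

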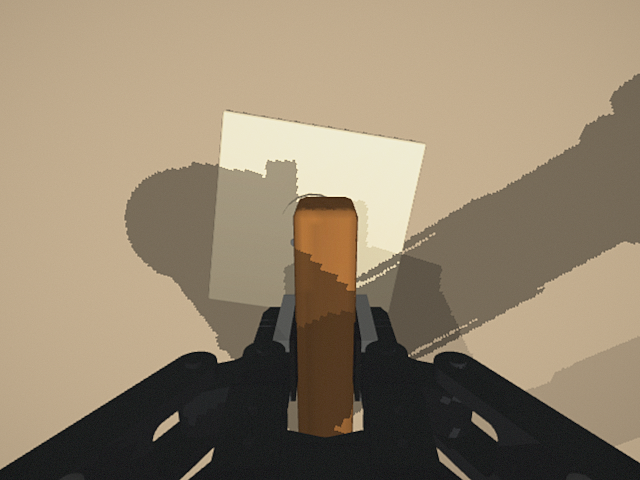

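Request:
servo_tool --pt "1 0 0.002 0 0 0 0" --pt "1 0 0.005 0 0 0 0" --pt "1 0 0.008 0 0 0 0" --pt "1 0 0.011 0 0 0 0" --pt "1 0 0.014 0 0 0 0" --pt "1 0 0.017 0 0 0 0" --pt "1 0 0.02 0 0 0 0" --pt "1 0 0.024 0 0 0 0" --pt "1 0 0.028 0 0 0 0" --pt "1 0 0.033 0 0 0 0" --pt "1 0 0.039 0 0 0 0" --pt "1 0 0.045 0 0 0 0"

```text
time: 18.23
tool_pos: [451.7, 328.0, 172.4]
orientation: [3.14, -0.0, -1.259]
ft_force: [0.3, -0.4, -1.0]
width: 19.1
```

```bash
python3 - <<'E'
from m import *
s=env.get_state();print(s['tool_pos'],s['orientation'],s['ft_force'])
im,d=env.get_image('side');p=env.camera_params('side');W=cloud(p,d)
c=(164,298)
save('s16',cv2.resize(im[c[1]-80:c[1]+50,c[0]-70:c[0]+70],None,fx=5,fy=4.5))
im,d=env.get_image('wrist');p=env.camera_params('wrist');save('w16',im)
W=cloud(p,d);k=(W[...,2]>50)&(W[...,2]<90)&(np.hypot(W[...,0]-504,W[...,1]-346)<40);P=W[k];print(len(P),P.mean(0) if len(P) else'')
if len(P)>5:print(P[np.argsort(-P[:,2])[:10]].mean(0),cv2.minAreaRect(P[:,:2].astype(np.float32)))
E
```

```text
[451.7 328.  172.4] [ 3.1 -0.  -1.3] [ 0.3 -0.4 -1. ]
762 [503.  341.1  71.8]
[503.4 346.   82.4] ((496.22186279296875, 337.694091796875), (42.418540954589844, 35.34755325317383), 46.52671813964844)
```

View pics/s16.png

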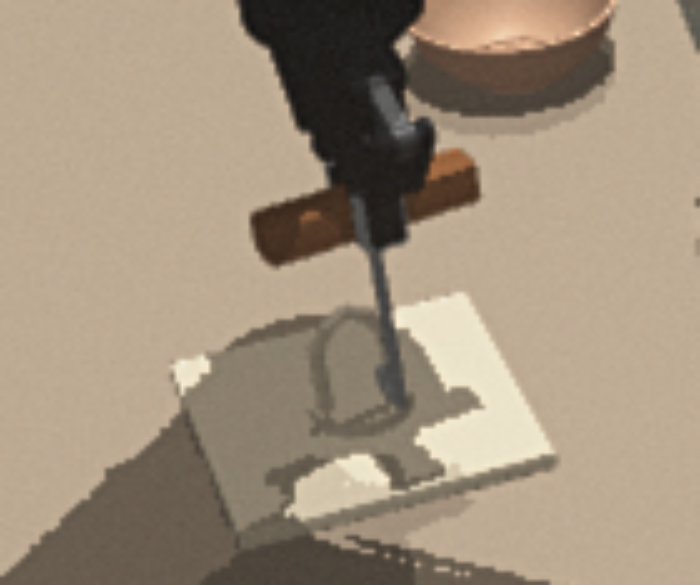

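View pics/w16.png

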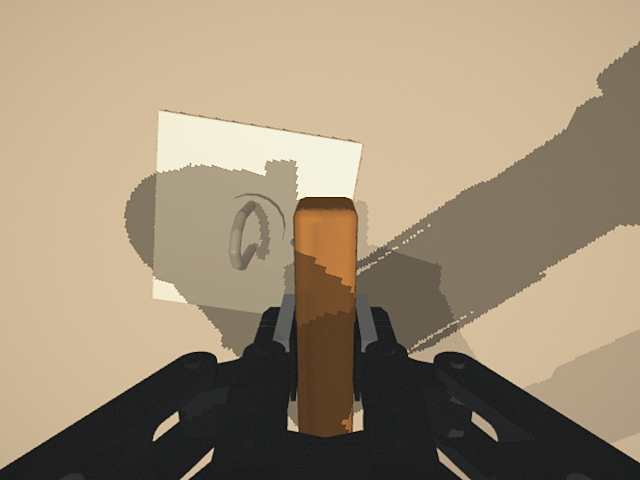

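Request:
servo_tool --pt "1 0 0.003 -0.01 0 0 0" --pt "1 0 0.005 -0.03 0 0 0" --pt "1 0 0.005 -0.055 0 0 0" --pt "1 0 0.005 -0.085 0 0 0" --pt "1 0 0.005 -0.115 0 0 0" --pt "1 0 0.005 -0.14 0 0 0" --pt "1 0 0.005 -0.155 0 0 0" --pt "1 0 0.005 -0.16 0 0 0" --pt "1 0 0.005 -0.16 0 0 0"

```text
time: 19.08
tool_pos: [447.2, 326.8, 334.4]
orientation: [-3.14, 0.001, -1.259]
ft_force: [0.6, -0.3, -1.8]
width: 19.0
```

```bash
python3 - <<'E'
from h import *
print(env.get_state()['tool_pos'],go((522.7,-309.1,330),-1.710))
E
```

```text
[447.17175558 326.81626965 334.38534621] ([0.6284, 0.1233, 0.0033], [-0.0014, 0.0018, 0.4511])
```

Request:
servo_tool --pt "1 0.01 0.002 0 0 0 0.01" --pt "1 0.03 0.006 0 0 0 0.03" --pt "1 0.06 0.012 0 0 0 0.06" --pt "1 0.09 0.018 0 0 0 0.09" --pt "1 0.12 0.024 0 0 0 0.12" --pt "1 0.15 0.03 0 0 0 0.15" --pt "1 0.18 0.036 0 0 0 0.18" --pt "1 0.21 0.042 0 0 0 0.21" --pt "1 0.24 0.047 0 0 0 0.24" --pt "1 0.27 0.053 0 0 0 0.27" --pt "1 0.3 0.059 0 0 0 0.29" --pt "1 0.32 0.063 0 0 0 0.3"

```text
time: 20.08
tool_pos: [484.4, 0.1, 332.5]
orientation: [3.14, 0.001, -1.562]
ft_force: [0.5, -0.5, -1.1]
width: 18.6
```

```bash
python3 - <<'E'
from h import *
print(env.get_state()['tool_pos'],go((522.7,-309.1,330),-1.710))
E
```

```text
[4.84426866e+02 8.78696451e-02 3.32533830e+02] ([0.3095, -0.0355, 0.0022], [0.0014, 0.0007, 0.1483])
```

Request:
servo_tool --pt "1 0.015 -0.002 0 0 0 0.01" --pt "1 0.04 -0.005 0 0 0 0.02" --pt "1 0.07 -0.008 0 0 0 0.04" --pt "1 0.1 -0.012 0 0 0 0.06" --pt "1 0.135 -0.016 0 0 0 0.08" --pt "1 0.17 -0.02 0 0 0 0.1" --pt "1 0.205 -0.024 0 0 0 0.12" --pt "1 0.24 -0.028 0 0 0 0.14" --pt "1 0.27 -0.031 0.002 0.001 0 0.148" --pt "1 0.295 -0.034 0.002 0.001 0 0.148" --pt "1 0.306 -0.035 0.002 0.001 0 0.148" --pt "1 0.3095 -0.0355 0.002 0.001 0 0.148"

```text
time: 21.08
tool_pos: [521.8, -310.9, 327.9]
orientation: [3.137, 0.001, -1.713]
ft_force: [-0.2, 1.5, -1.5]
width: 19.0
```

```bash
python3 - <<'E'
from m import *
print(env.get_state()['tool_pos'],go((522.7,-309.1,190),-1.710))
p=env.camera_params('wrist');im,d=env.get_image('wrist');save('w17',im);W=cloud(p,d)
im,d=env.get_image('side');save('s17',cv2.resize(im[80:300,330:520],None,fx=3,fy=2.7))
E
```

```text
[ 521.8 -310.9  327.9] ([-0.0017, -0.0012, 0.1379], [0.0044, 0.0015, -0.0026])
```

View pics/w17.png

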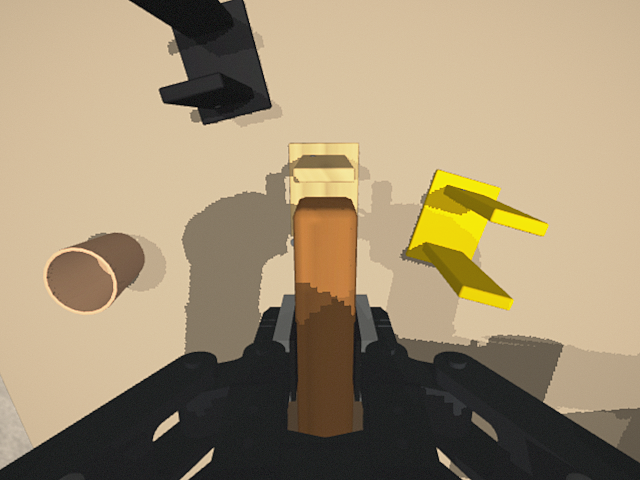

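View pics/s17.png

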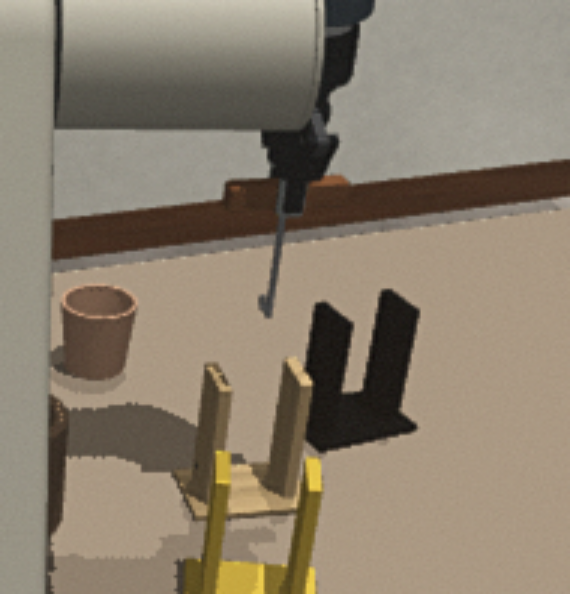

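Aligned above the plywood stand. Descend to 30 mm above seating.

Request:
servo_tool --pt "1 -0.002 -0.001 0.01 0.0045 0.001 -0.003" --pt "1 -0.002 -0.001 0.025 0.0045 0.001 -0.003" --pt "1 -0.002 -0.001 0.045 0.0045 0.001 -0.003" --pt "1 -0.002 -0.001 0.065 0.0045 0.001 -0.003" --pt "1 -0.002 -0.001 0.085 0.0045 0.001 -0.003" --pt "1 -0.002 -0.001 0.105 0.0045 0.001 -0.003" --pt "1 -0.002 -0.001 0.122 0.0045 0.001 -0.003" --pt "1 -0.002 -0.001 0.134 0.0045 0.001 -0.003" --pt "1 -0.002 -0.001 0.14 0.0045 0.001 -0.003" --pt "1 -0.002 -0.001 0.14 0.0045 0.001 -0.003" --pt "1 -0.002 -0.001 0.14 0.0045 0.001 -0.003"

```text
time: 22.1
tool_pos: [523.5, -306.5, 189.8]
orientation: [-3.139, -0.0, -1.707]
ft_force: [0.3, 0.4, -0.1]
width: 19.2
```

```bash
python3 - <<'E'
from m import *
s=env.get_state();print(s['tool_pos'],s['orientation'],s['ft_force'],go((522.7,-309.1,149.5),-1.710))
E
```

```text
[ 523.5 -306.5  189.8] [-3.1 -0.  -1.7] [ 0.3  0.4 -0.1] ([0.0027, 0.0005, 0.0403], [-0.0027, -0.0, 0.0034])
```

Request:
servo_tool --pt "1 0.0013 0 0.01 -0.002 0 0.002" --pt "1 0.002 0 0.02 -0.002 0 0.002" --pt "1 0.002 0 0.028 -0.002 0 0.002" --pt "1 0.002 0 0.033 -0.002 0 0.002" --pt "1 0.002 0 0.036 -0.002 0 0.002" --pt "1 0.002 0 0.038 -0.002 0 0.002" --pt "1 0.002 0 0.039 -0.002 0 0.002" --pt "1 0.002 0 0.04 -0.002 0 0.002" --pt "1 0.002 0 0.0405 -0.002 0 0.002" --pt "1 0.002 0 0.0405 -0.002 0 0.002"

```text
time: 22.93
tool_pos: [523.4, -308.6, 149.5]
orientation: [-3.14, -0.0, -1.709]
ft_force: [-0.4, -0.2, -0.9]
width: 19.0
```

```bash
python3 - <<'E'
from m import *
s=env.get_state();print(s['tool_pos'],s['orientation'],s['ft_force'],s['torque'])
im,d=env.get_image('side');save('s18',cv2.resize(im[180:320,360:500],None,fx=4.2,fy=4.2,interpolation=cv2.INTER_CUBIC))
im,d=env.get_image('wrist');save('w18',im)
E
```

```text
[ 523.4 -308.6  149.5] [-3.1 -0.  -1.7] [-0.4 -0.2 -0.9] [-0.  0.  0.]
```

View pics/s18.png

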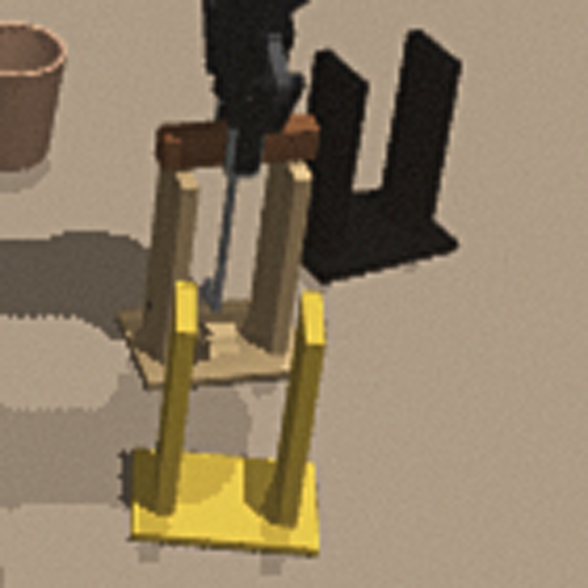

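View pics/w18.png

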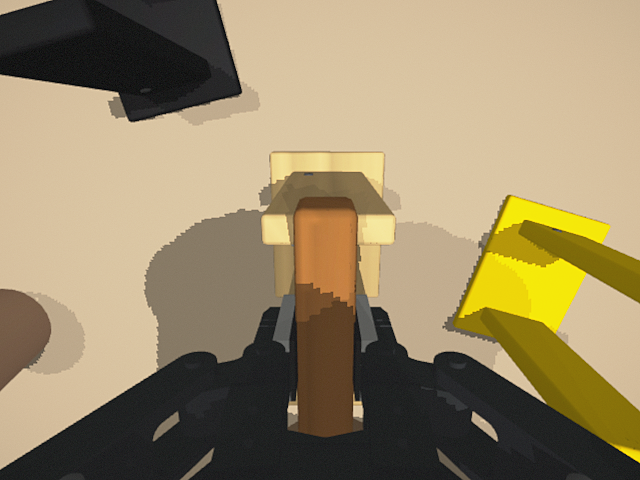

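Request:
servo_tool --pt "1 0 0 0.0005 0 0 0" --pt "1 0 0 0.001 0 0 0" --pt "1 0 0 0.001 0 0 0" --pt "1 0 0 0.001 0 0 0"

```text
time: 23.37
tool_pos: [523.5, -308.6, 148.9]
orientation: [-3.14, -0.0, -1.709]
ft_force: [-0.9, 0.6, 1.2]
width: 19.2
```

Request:
servo_tool --pt "0.7 0 0 0 0 0 0" --pt "0.6 0 0 0 0 0 0" --pt "0.5 0 0 0 0 0 0" --pt "0.3 0 0 0 0 0 0" --pt "0 0 0 0 0 0 0" --pt "0 0 0 0 0 0 0" --pt "0 0 0 0 0 0 0" --pt "0 0 0 0 0 0 0" --pt "0 0 0 0 0 0 0"

```text
time: 24.12
tool_pos: [523.5, -308.7, 148.9]
orientation: [-3.14, -0.0, -1.709]
ft_force: [-0.0, 0.7, 0.2]
width: 85.5
```

Request:
servo_tool --pt "0 0 0 -0.01 0 0 0" --pt "0 0 0 -0.025 0 0 0" --pt "0 0 0 -0.05 0 0 0" --pt "0 0 0 -0.08 0 0 0" --pt "0 0 0 -0.11 0 0 0" --pt "0 0 0 -0.14 0 0 0" --pt "0 0 0 -0.16 0 0 0" --pt "0 -0.02 0 -0.16 0 0 0" --pt "0 -0.05 0 -0.16 0 0 0" --pt "0 -0.06 0 -0.16 0 0 0" --pt "0 -0.06 0 -0.16 0 0 0"

```text
time: 25.03
tool_pos: [531.8, -247.2, 310.0]
orientation: [-3.139, -0.0, -1.706]
ft_force: [0.5, -0.8, 0.9]
width: 85.7
```

```bash
python3 - <<'E'
from m import *
s=env.get_state();print(s['time'],s['tool_pos'],s['width'])
p=env.camera_params('wrist');im,d=env.get_image('wrist');save('w19',im);W=cloud(p,d);print(handle(W,(522,-309)))
k=(abs(W[...,2]-145)<4)&(np.hypot(W[...,0]-525,W[...,1]+306)<60);P=W[k];print(len(P),cv2.minAreaRect(P[:,:2].astype(np.float32)))
im,d=env.get_image('top');save('t19',im)
im,d=env.get_image('side');save('s19',im)
E
```

```text
25.0333 [ 531.8 -247.2  310. ] 85.65494774862329
(4328, array([ 522.6, -311.4,  169.2]), ((522.990478515625, -308.6243896484375), (99.57991790771484, 20.019624710083008), 82.11277770996094))
1269 ((521.5139770507812, -308.9903869628906), (83.6546401977539, 49.61949920654297), 82.05615997314453)
```

View pics/w19.png

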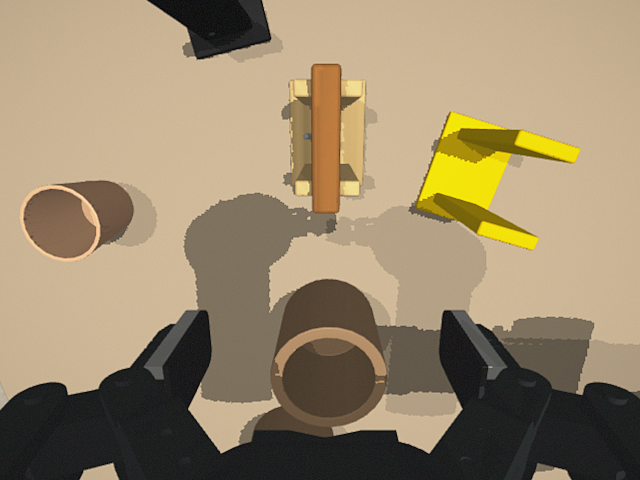

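View pics/t19.png

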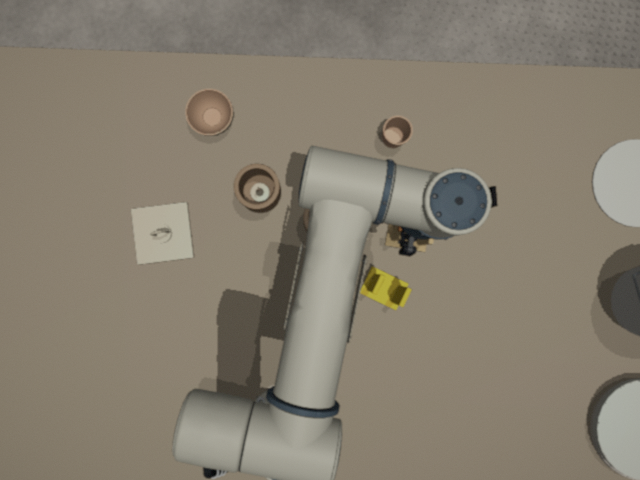

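View pics/s19.png

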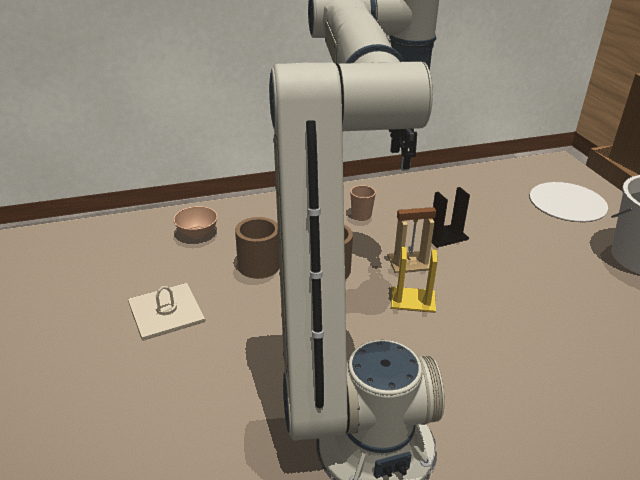

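```bash
python3 -c "
from h import *
print(env.finish_job())"
```

```text
the job is handed in; nothing more can be done
None
```

The trial is standing on the tile and the draw hook is hung back on the plywood stand. I handed the job in at about 25 s of the 66 s allowed; no verdict came back.

- **What I did:** I took the hook from the plywood stand, not the black or yellow ones. I put its toe through the arch, drew the trial straight up out of the saggar and carried it to the tile. There I lowered it, dropped the toe clear of the crown, backed the hook out and rehung it. The fingers touched only the hook's handle.
- **Trial:** The wrist camera put its crown at about (503, 346), against a tile centre of (504, 346). The crown height was 82 mm, where 81 is expected. It was still upright in the last side and top views.
- **Hook:** Its handle top was at 169 mm as at the start, about 1.5 mm from the stand's centre, and parallel to it. The gripper was open and clear above.
- **Disagreements:** The top camera read about 4–5 mm away from the wrist camera. I used the wrist readings; the side camera and its partial view of the tile roughly agreed with them. The top face of the trial's foot disc did not show in the wrist pictures or depth readings, only its rim did. All other checks agreed.

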